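Plug-gauge the bored rail sockets

TASK

Lift the plug gauge out of its stand and try it in the bore of each of the three beech blocks on the board, one after another along the row, beginning with the block nearest the stand: a right bore takes the plug freely, right up to its collar; a bore that is too small stops it in the countersunk mouth, and then it must not be forced. Stand the gauge back in its stand, then lay the block that refused it flat in the plywood rework box, set down and not dropped; leave the blocks that fit in their places and do not disturb the chisel, caliper, steel rule, pencil and dowel offcut lying around them.

Things in the scene. Friction and masses are not known exactly. Their poses are not given: they have to be found in the camera images.
- block_a: one of three alike loose beech blocks in a row on the board, 46 mm (its x) x 58 mm (its y) x 36 mm high, about 65 g. A vertical bore goes right through its centre; the mouth is countersunk to 28 mm on all, below it the bore is either right (22.5 mm, from 5 mm under the top) or too small (18 mm, from 9 mm under it; the plug stops about 10 mm down): unknown until tried. Origin: centre of the underside, z up
- block_b: one of three alike loose beech blocks in a row on the board, 46 mm (its x) x 58 mm (its y) x 36 mm high, about 65 g. A vertical bore goes right through its centre; the mouth is countersunk to 28 mm on all, below it the bore is either right (22.5 mm, from 5 mm under the top) or too small (18 mm, from 9 mm under it; the plug stops about 10 mm down): unknown until tried. Origin: centre of the underside, z up
- block_c: one of three alike loose beech blocks in a row on the board, 46 mm (its x) x 58 mm (its y) x 36 mm high, about 65 g. A vertical bore goes right through its centre; the mouth is countersunk to 28 mm on all, below it the bore is either right (22.5 mm, from 5 mm under the top) or too small (18 mm, from 9 mm under it; the plug stops about 10 mm down): unknown until tried. Origin: centre of the underside, z up
- gauge: plug gauge standing plug-down in the stand, about 0.18 kg, 98 mm long: steel plug 20 mm across, 34 mm long, tapered to 16 mm over its last 3.5 mm; collar 34 mm across from 34 to 39 mm; hexagonal aluminium handle 20 mm across flats from 39 to 97 mm, flats facing its x, -x and every 60 degrees. Origin: centre of the plug's end face (34 mm below the stand's top at the start, collar resting on it), z up the handle
- stand: dark wooden gauge stand, 72 x 72 mm, 50 mm high, fixed to the bench beyond one end of the board (either end); origin: centre of the underside
- stand_hole (a point): centre of the stand's hole at the stand's top, 50 mm above the bench: 26 mm across, 40 mm deep
- board: plywood sorting board 110 mm (its x) x 262 mm (its y) x 18 mm thick, fixed, with four wooden cleats 12 mm high across it between and outside the three blocks; the row runs along its y. Origin: centre of the underside
- place_1 (a point): middle of the board's place towards its +y end, on the board's top; the other places lie 82 mm and 164 mm from it
- place_2 (a point): middle place on the board's top
- place_3 (a point): middle of the place towards the board's -y end
- rework_box: empty open plywood box, 200 mm (its x) x 160 mm (its y) x 50 mm high, walls 6 mm, floor 6 mm thick, fixed, beyond the other end of the board. Origin: centre of the underside
- chisel: wood-handled chisel, 250 mm long; a bystander, leave it be
- caliper: steel vernier caliper, 240 mm; a bystander, leave it be
- rule: steel rule, 310 x 30 mm, flat on the bench; a bystander, leave it be
- pencil: red carpenter's pencil, 185 mm; a bystander, leave it be
- dowel_offcut: dowel offcut 20 mm across, 90 mm tall, on end; a bystander, leave it be
Things that resemble listed ones, but are neither listed nor needed, are in the scene too. Leave any red or turquoise look-alike of the stand alone.

How it is judged:
On the way, in this order (a step that is already met when the one before it is completed fails the run):
1. the gauge has been tried in the block nearest the stand: in a right bore at least 20 mm deep, on a bore that is too small pressed lightly against its mouth (((world y of stand above 0 m and ((horizontal distance between block_a and place_1 below 0.035 m and horizontal distance between gauge and block_a below 0.006 m and z of gauge in the frame of block_a below 0.016 m) or (horizontal distance between block_b and place_1 below 0.035 m and horizontal distance between gauge and block_b below 0.006 m and z of gauge in the frame of block_b between 0.02 and 0.037 m and contact force between gauge and block_b above 1 N) or (horizontal distance between block_c and place_1 below 0.035 m and horizontal distance between gauge and block_c below 0.006 m and z of gauge in the frame of block_c below 0.016 m))) or (world y of stand below 0 m and ((horizontal distance between block_a and place_3 below 0.035 m and horizontal distance between gauge and block_a below 0.006 m and z of gauge in the frame of block_a below 0.016 m) or (horizontal distance between block_b and place_3 below 0.035 m and horizontal distance between gauge and block_b below 0.006 m and z of gauge in the frame of block_b between 0.02 and 0.037 m and contact force between gauge and block_b above 1 N) or (horizontal distance between block_c and place_3 below 0.035 m and horizontal distance between gauge and block_c below 0.006 m and z of gauge in the frame of block_c below 0.016 m))))), for 0.1 s.
2. the gauge has been tried in the middle block (((world y of stand above 0 m and ((horizontal distance between block_a and place_2 below 0.035 m and horizontal distance between gauge and block_a below 0.006 m and z of gauge in the frame of block_a below 0.016 m) or (horizontal distance between block_b and place_2 below 0.035 m and horizontal distance between gauge and block_b below 0.006 m and z of gauge in the frame of block_b between 0.02 and 0.037 m and contact force between gauge and block_b above 1 N) or (horizontal distance between block_c and place_2 below 0.035 m and horizontal distance between gauge and block_c below 0.006 m and z of gauge in the frame of block_c below 0.016 m))) or (world y of stand below 0 m and ((horizontal distance between block_a and place_2 below 0.035 m and horizontal distance between gauge and block_a below 0.006 m and z of gauge in the frame of block_a below 0.016 m) or (horizontal distance between block_b and place_2 below 0.035 m and horizontal distance between gauge and block_b below 0.006 m and z of gauge in the frame of block_b between 0.02 and 0.037 m and contact force between gauge and block_b above 1 N) or (horizontal distance between block_c and place_2 below 0.035 m and horizontal distance between gauge and block_c below 0.006 m and z of gauge in the frame of block_c below 0.016 m))))), for 0.1 s.
3. the gauge has been tried in the block farthest from the stand (((world y of stand above 0 m and ((horizontal distance between block_a and place_3 below 0.035 m and horizontal distance between gauge and block_a below 0.006 m and z of gauge in the frame of block_a below 0.016 m) or (horizontal distance between block_b and place_3 below 0.035 m and horizontal distance between gauge and block_b below 0.006 m and z of gauge in the frame of block_b between 0.02 and 0.037 m and contact force between gauge and block_b above 1 N) or (horizontal distance between block_c and place_3 below 0.035 m and horizontal distance between gauge and block_c below 0.006 m and z of gauge in the frame of block_c below 0.016 m))) or (world y of stand below 0 m and ((horizontal distance between block_a and place_1 below 0.035 m and horizontal distance between gauge and block_a below 0.006 m and z of gauge in the frame of block_a below 0.016 m) or (horizontal distance between block_b and place_1 below 0.035 m and horizontal distance between gauge and block_b below 0.006 m and z of gauge in the frame of block_b between 0.02 and 0.037 m and contact force between gauge and block_b above 1 N) or (horizontal distance between block_c and place_1 below 0.035 m and horizontal distance between gauge and block_c below 0.006 m and z of gauge in the frame of block_c below 0.016 m))))), for 0.1 s.
4. the gauge is back in its stand, let go, and the block that refused it has not left its place yet (horizontal distance between gauge and stand_hole below 0.006 m and z of gauge in the frame of stand_hole below -0.026 m and angle between gauge's own z axis and vertical below 0.15 rad and contact force between the fingers and gauge below 0.05 N and distance of block_b from where it was at the start of the episode below 0.04 m), for 0.2 s.
At the end, for the whole second after the job is handed in: The gauge stands in its stand (within 6 mm of the hole's centre, its plug at least 26 mm down the hole, upright); the block whose bore refused it lies flat on the floor of the rework box, at rest; the two blocks that fit are within 30 mm of where they were, upright and at rest (horizontal distance between gauge and stand_hole below 0.006 m and z of gauge in the frame of stand_hole below -0.026 m and angle between each of gauge, block_a, block_c's own z axis and vertical below 0.15 rad and linear speed of each of gauge, block_b, block_a, block_c below 0.02 m/s and x of block_b in the frame of rework_box between -0.078 and 0.078 m and y of block_b in the frame of rework_box between -0.058 and 0.058 m and z of block_b in the frame of rework_box below 0.016 m and angle between block_b's own z axis and vertical below 0.2 rad and distance of each of block_a, block_c from where it was at the start of the episode below 0.03 m); the robot touches nothing.
It fails at once if the gauge is forced into the block that refuses it (wedged in its mouth with over 150 N in all) (contact force between gauge and block_b above 150 N).
It fails at once if the gauge or a block is dropped or thrown (over 0.8 m/s out of the fingers) ((linear speed of gauge above 0.8 m/s and contact force between the fingers and gauge below 0.05 N) or (linear speed of block_a above 0.8 m/s and contact force between the fingers and block_a below 0.05 N) or (linear speed of block_b above 0.8 m/s and contact force between the fingers and block_b below 0.05 N) or (linear speed of block_c above 0.8 m/s and contact force between the fingers and block_c below 0.05 N)).
It fails at once if the chisel, caliper, rule, pencil or dowel offcut is shifted by more than 40 mm (distance of any of chisel, caliper, rule, pencil, dowel_offcut from where it was at the start of the episode above 0.04 m).
It also fails if it takes over 72 s, if anything falls off the work surface, if the arm or the gripper's body presses on something with over 40 N, if the wrist force passes 120 N, or if a joint passes its speed limit or range.

ROBOT

A 7-joint arm with a two-finger parallel gripper is mounted at the origin on the work surface. World frame = base frame: x ahead of the robot, y to its left, z up, the work surface at z = 0. Lengths are in m, angles in rad, forces in N, time in s.
With the tool pointing down it reaches from about 0.35 to 0.9 m from the base axis. Payload 8.1 kg.
Tool frame: the origin (TCP) lies on the centre line of the jaws, within the pads' length; the fingertips stand 14 mm ahead of it and the grasp point (between the pads) lies 5 mm behind it; z points along the fingers, y is the direction in which the jaws open and shut (so a half turn about z gives the same grasp; the last joint's range is limited). The gripper opens to 92 mm and grips with 3 to 60 N. Pads are 19 mm wide; open, the fingers measure 130 mm over their backs; the gripper's body (75 mm by 190 mm) begins 47 mm behind the grasp point.
Start: joints at [1.136, 0.434, 0.025, 1.573, -0.012, 1.134, -0.075], TCP at [0.204, -0.591, 0.241] pointing down, gripper open.
Joint ranges: [-2.62, 2.62], [-0.44, 2.09], [-1.27, 1.32], [0.08, 2.57], [-1.32, 4.46], [0.12, 2], [-2.74, 2.74]. Speed limits (rad/s): [2.22, 2.22, 3.01, 3.01, 3.14, 3.14, 3.14].

INTERFACE

Orientations are given as a rotation vector (axis times angle).
In Python, from cell import arm, optics gives the robot as it stands.
- The arm moves only by the shell command python3 -m creep 'ROWS' [FORCE]. ROWS is JSON, a list of rows, each an object with "translation": the shift along the tool's x, y, z in m, a list of three; "rot": the turn, a rotation vector about the tool's x, y, z in degrees, a list of three; "jaw": the finger opening in m, from 0 to 0.0918. In form: [{"translation": [x, y, z], "rot": [wx, wy, wz], "jaw": jaw}, ...]. A call has 1 to 12 rows; each row shifts and turns the commanded pose from where the row before left it, along the tool's axes as they then stand; what a row does not reach is not made up. A row lasts 1/12 s, in which the tool goes at most 41.7 mm and 7.16 degrees, less where a joint would pass 70% of its speed; a pose out of reach is approached as far as the arm can. A call is refused whole if a number of a shift passes 0.0417 or a number of a turn 7.16, either way. A call with a gripper value outside its range is refused whole. The fingers move at their own pace and stop on an object; FORCE is the grip in N (left out, the last holds). Time passes only in rows, so rows that do not move let the fingers close. It gives the time, the measured TCP pose, the force and the opening at its end, in the units of the state.
- arm.observe(): the state, without advancing time (a new reading comes with each control period).
- optics.get_image(name): name is "scene" or "top" or "wrist"; returns the picture (400x640x3 uint8, red, green, blue); there is no depth.
- optics.camera_info(name): a dict with "fx", "fy", "cx", "cy" (pixels), "k1" (the pictures are not rectified: a ray, as slopes to the right and down, at radius r is drawn at 1 + k1 r^2 times it, then the intrinsics apply), "R" (3x3) and "t" (3): a world point X has camera coordinates R X + t. Camera axes: x right, y down, z forward; pixel columns grow to the right and rows downward; lengths in m; the calibration is good to about 2 mm. A picture is of the moment at which its call begins: read the wrist's pose just before it. camera_info takes no time and is no camera call; for the wrist camera it gives the pose at the moment of the call.
- arm.sign_off(): hands the job in, once; it reports no verdict.
Trained networks look in the newest picture that a camera, given by its name, has taken for a name from the list of things; names that differ only in an ending like _2 or _b are one class to them, and where a whole thing is asked for, a point or a joint stands for the part that bears it (a point fixed in the world has none). Each returns a list of dicts, best first, with "score" (0 to 1); they miss things now and then, are a little off and sometimes report something else, mostly with a low value. They report only what shows in the picture. A call takes as long as a camera call. They do not tell look-alikes from the thing itself.
- optics.boxes_of(camera, thing): "location" ([column, row] in pixels, amid what is visible of it).
- optics.pinpoint(camera, thing): "location" ([column, row] in pixels: a listed point, or the origin of a listed thing).
The state is a dict: "clock": time; "joints": joint angles; "dq": joint speeds; "joint_efforts": joint torques, N m; "position": TCP position; "ee_rot": TCP orientation; "force": force on the tool from outside, world axes, zero at the start; "ft_torque": the same for the moment, N m; "width": opening from 0.0 (shut) to 1.0 (fully open).
Only numpy, scipy, OpenCV 4.12 (cv2) and the standard library are available. Lean on these libraries where they do the work, as an engineer would, in place of code of your own. Each camera call takes 0.05 s, during which the arm holds its last target.

## Working session

There is one attempt and no reset: what is moved stays moved. The work goes in short steps, Python scripts to look and compute and a shell command to move; the robot and the scene stay as the last step left them, time stands still between calls to the robot, and variables do not carry over. Pictures are saved under pics/ and viewed, and the job is handed in when it is done.

```bash
ls -la; mkdir -p pics; python3 - <<'E'
from cell import arm, optics
import cv2
s=arm.observe(); print(s)
for n in ("scene","top","wrist"):
    im=optics.get_image(n); cv2.imwrite(f"pics/{n}0.png",im[:,:,::-1])
    print(n,optics.camera_info(n))
E
```

```text
total 12
drwxr-xr-x  3 agent agent 4096 Dec  6 16:04 .
drwxr-xr-x 23 root  root  4096 Dec  6 16:04 ..
drwxr-xr-x  2 agent agent 4096 Dec  6 16:04 pics
{'clock': 0.0, 'joints': array([ 1.13639582,  0.43526083,  0.02491981,  1.5741037 , -0.0116185 ,
        1.13398178, -0.07509394]), 'dq': array([ 0.00015866,  0.00064961,  0.00015856, -0.00036842,  0.0001576 ,
       -0.00047066,  0.00148763]), 'joint_efforts': array([-3.92170041e-04, -6.67853093e+01,  9.84536223e-01, -3.14459431e+01,
       -6.05199533e-02,  4.28507896e-02,  1.35092664e-04]), 'position': array([ 0.203413  , -0.59045178,  0.23991826]), 'ee_rot': array([-3.09692067e+00, -5.18508681e-01,  5.82875494e-04]), 'force': array([0.33008583, 0.10504543, 0.44969813]), 'ft_torque': array([ 0.02373572, -0.01389996,  0.02325957]), 'width': 0.9989865075386167}
scene {'fx': 439.4030277013734, 'fy': 439.4030277013734, 'cx': 317.0425434424143, 'cy': 192.2992169685387, 'k1': 0.027859222580479792, 'R': array([[-0.53835637,  0.84269182,  0.00655089],
       [ 0.62085909,  0.40187017, -0.67307827],
       [-0.56983016, -0.3582888 , -0.73954224]]), 't': array([ 0.29360545, -0.34309757,  1.56164642])}
top {'fx': 436.5686638980544, 'fy': 436.5686638980544, 'cx': 322.49444580516365, 'cy': 195.3058523148946, 'k1': -0.018482710255687134, 'R': array([[-0.00441544, -0.9999175 ,  0.01206224],
       [-0.99634701,  0.00337032, -0.08533038],
       [ 0.08528269, -0.01239495, -0.99627969]]), 't': array([0.0140653 , 0.59203004, 1.54661923])}
wrist {'fx': 287.4661074521096, 'fy': 287.4661074521096, 'cx': 322.48061356477257, 'cy': 200.62628982612827, 'k1': 0.017404712866610755, 'R': array([[ 3.24877894e-01, -9.45755857e-01, -4.60858899e-04],
       [-9.01769013e-01, -3.09914720e-01,  3.01273156e-01],
       [-2.85073679e-01, -9.74614000e-02, -9.53537767e-01]]), 't': array([-0.62521421, -0.03758398,  0.39027956])}
```

View pics/scene0.png

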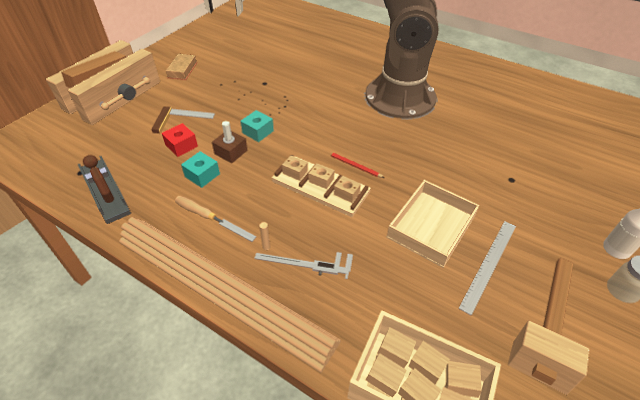

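View pics/top0.png

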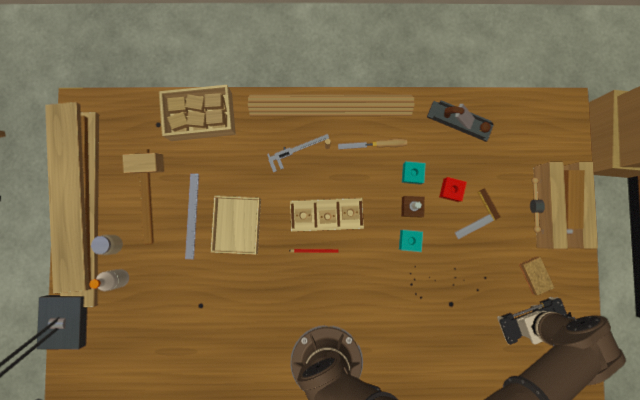

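View pics/wrist0.png

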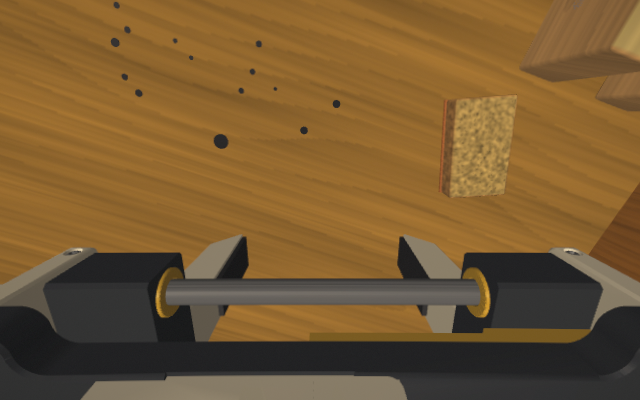

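Top view: brown stand with the gauge at (413,206) between turquoise look-alikes at (414,172) and (411,241) and a red one at (453,189). Board is at (327,215), box at (236,225). In the scene view the stand is at (229,143) and the turquoise and red ones are beside it.

```bash
cat > h.py <<'E'
from cell import arm, optics
import cv2, numpy as np
from scipy.spatial.transform import Rotation as Ro
def ray(info,px):
    K=np.array([[info['fx'],0,info['cx']],[0,info['fy'],info['cy']],[0,0,1]])
    n=cv2.undistortPoints(np.array([[px]],float),K,np.array([info['k1'],0,0,0,0]))[0,0]
    R=np.array(info['R']);t=np.array(info['t'])
    d=R.T@np.array([n[0],n[1],1]); return -R.T@t, d/np.linalg.norm(d)
def onz(info,px,z):
    o,d=ray(info,px); return o+d*(z-o[2])/d[2]
def proj(info,X):
    K=np.array([[info['fx'],0,info['cx']],[0,info['fy'],info['cy']],[0,0,1]])
    return cv2.projectPoints(np.array(X,float).reshape(-1,1,3),cv2.Rodrigues(np.array(info['R']))[0],np.array(info['t']),K,np.array([info['k1'],0,0,0,0]))[0][:,0]
def save(name,im): cv2.imwrite(f"pics/{name}.png",im[:,:,::-1])
E
python3 - <<'E'
from h import *
Z=dict(block_a=.018,gauge=.016,stand=0,stand_hole=.05,board=0,place_1=.018,place_2=.018,place_3=.018,rework_box=0)
for c in ("top","scene"):
    i=optics.camera_info(c); optics.get_image(c)
    for n,z in Z.items():
        for d in optics.pinpoint(c,n)[:4]:
            if d['score']>.2: print(c,n,round(d['score'],2),np.round(d['location'],1),np.round(onz(i,d['location'],z),4))
print(arm.observe()['clock'])
E
```

```text
top block_a 0.73 [297.8 217.1] [0.5143 0.1009 0.018 ]
top block_a 0.47 [350.2 211.3] [ 0.5344 -0.0881  0.018 ]
top block_a 0.45 [327.1 213.4] [ 0.5272 -0.0046  0.018 ]
top gauge 0.52 [410.4 206.5] [ 0.5511 -0.3069  0.016 ]
top stand 0.98 [448.1 191.4] [ 0.6071 -0.4508  0.    ]
top stand 0.88 [409.9 239.5] [ 0.4317 -0.3059  0.    ]
top stand 0.68 [414.1 171. ] [ 0.6831 -0.3269  0.    ]
top stand 0.57 [410.8 208.2] [ 0.5458 -0.3117  0.    ]
top stand_hole 0.79 [414.9 176.2] [ 0.6573 -0.3181  0.05  ]
top stand_hole 0.75 [413.  239.7] [ 0.4318 -0.3063  0.05  ]
top stand_hole 0.7 [452.8 191.2] [ 0.6031 -0.4526  0.05  ]
top board 0.94 [326.6 216.8] [ 0.5156 -0.0032  0.    ]
top place_1 0.92 [348.3 212. ] [ 0.5319 -0.0812  0.018 ]
top place_1 0.82 [308.3 213.4] [0.5274 0.0631 0.018 ]
top place_1 0.66 [322.5 215.5] [0.5197 0.012  0.018 ]
top place_2 0.92 [348.3 212. ] [ 0.5319 -0.0812  0.018 ]
top place_2 0.82 [308.3 213.4] [0.5274 0.0631 0.018 ]
top place_2 0.66 [322.5 215.5] [0.5197 0.012  0.018 ]
top place_3 0.92 [348.3 212. ] [ 0.5319 -0.0812  0.018 ]
top place_3 0.82 [308.3 213.4] [0.52
[... 951 characters left out ...]
place_1 0.69 [230.3 137.8] [ 0.5176 -0.3395  0.018 ]
scene place_1 0.58 [317.8 180.6] [ 0.5252 -0.0105  0.018 ]
scene place_1 0.56 [298.9 171.1] [ 0.5228 -0.0772  0.018 ]
scene place_2 0.98 [346.3 196.1] [0.5324 0.0875 0.018 ]
scene place_2 0.69 [230.3 137.8] [ 0.5176 -0.3395  0.018 ]
scene place_2 0.58 [317.8 180.6] [ 0.5252 -0.0105  0.018 ]
scene place_2 0.56 [298.9 171.1] [ 0.5228 -0.0772  0.018 ]
scene place_3 0.98 [346.3 196.1] [0.5324 0.0875 0.018 ]
scene place_3 0.69 [230.3 137.8] [ 0.5176 -0.3395  0.018 ]
scene place_3 0.58 [317.8 180.6] [ 0.5252 -0.0105  0.018 ]
scene place_3 0.56 [298.9 171.1] [ 0.5228 -0.0772  0.018 ]
scene rework_box 0.61 [432.  227.3] [0.4907 0.3261 0.    ]
1.15
```

```bash
python3 - <<'E'
import cv2,numpy as np
t=cv2.imread("pics/top0.png"); s=cv2.imread("pics/scene0.png")
a=cv2.resize(t[165:250,280:440],None,fx=5,fy=5,interpolation=cv2.INTER_CUBIC)
b=cv2.resize(s[100:220,170:380],None,fx=3.8,fy=3.8,interpolation=cv2.INTER_CUBIC)
cv2.imwrite("pics/cropt.png",a);cv2.imwrite("pics/crops.png",b)
E
```

```text
(no output)
```

View pics/cropt.png

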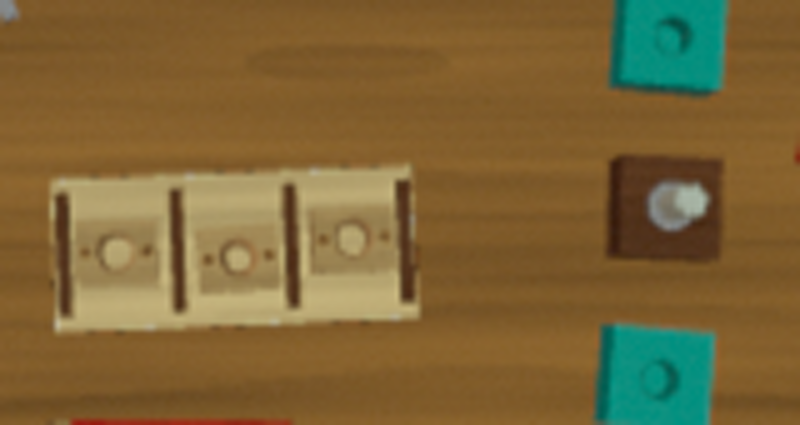

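View pics/crops.png

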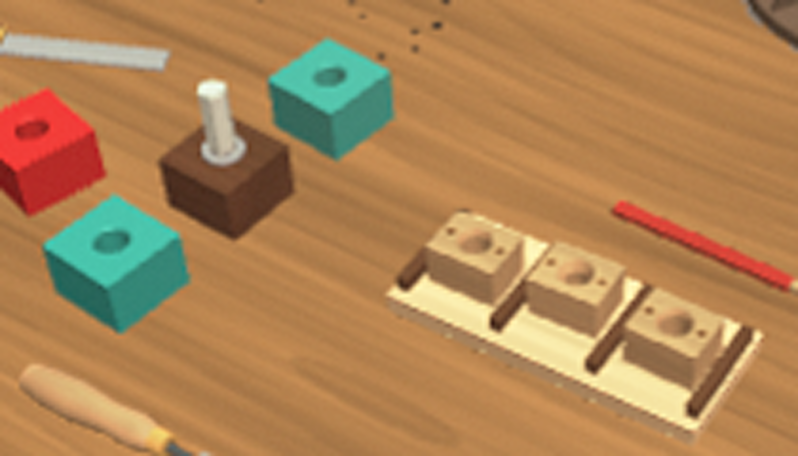

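Dark stand with the gauge: crop (665,208), which is top (413,206). The candidates were the turquoise ones at top (414,172) and (411,241) and the red one at (453,189), all empty, so the dark brown one is the right stand. The bores sit on the blocks' tops, and the long sides of the blocks run along the row.

```bash
cat >> h.py <<'E'
def go(target, yaw_y=None):
    """print tool-frame shift (in the present tool axes) to target, and turn about tool z so that tool y lies along heading yaw_y (deg, mod 180)"""
    s=arm.observe(); R=Ro.from_rotvec(s['ee_rot']).as_matrix(); p=np.array(s['position'])
    d=R.T@(np.array(target)-p)
    print('clock',round(s['clock'],2),'pos',np.round(p,4),'shift tool mm',np.round(1000*d,1), 'w',round(s['width']*91.8,1),'F',np.round(s['force'],1))
    h=np.degrees(np.arctan2(R[1,1],R[0,1])); print('tool y heading',round(h,2),'tilt deg',round(np.degrees(np.arccos(-R[2,2])),2), 'zaxis',np.round(R[:,2],4),'j7',round(s['joints'][6],3))
    if yaw_y is not None:
        e=(yaw_y-h+90)%180-90; print('world turn',round(e,2),'-> tool z turn',round(-e,2))
E
python3 - <<'E'
from h import *
go([0.556,-0.306,0.25],0)
i=optics.camera_info('wrist'); R=np.array(i['R']); s=arm.observe()
c=-R.T@np.array(i['t']); T=Ro.from_rotvec(s['ee_rot']).as_matrix()
print('cam in tool',T.T@(c-s['position']),'axes\n',np.round(T.T@R.T,3)); print(T)
E
```

```text
clock 1.15 pos [ 0.2036 -0.5909  0.2408] shift tool mm [ 426.  -154.6   -9.3] w 91.7 F [-0.2  0.6  0.2]
tool y heading -71.0 tilt deg 0.0 zaxis [-0. -0. -1.] j7 -0.075
world turn 71.0 -> tool z turn -71.0
cam in tool [ 0.08121368  0.00064509 -0.14304059] axes
 [[-0.001 -0.954 -0.301]
 [ 1.    -0.001  0.   ]
 [-0.001 -0.301  0.954]]
[[ 9.45493088e-01  3.25642165e-01 -7.27675761e-07]
 [ 3.25642165e-01 -9.45493088e-01 -2.77215802e-05]
 [-9.71532780e-06  2.59736006e-05 -1.00000000e+00]]
```

```bash
python3 -m creep '[{"translation":[0.034,-0.013,0],"rot":[0,0,0],"jaw":0.0918},{"translation":[0.034,-0.013,0],"rot":[0,0,0],"jaw":0.0918},{"translation":[0.034,-0.013,0],"rot":[0,0,0],"jaw":0.0918},{"translation":[0.034,-0.013,0],"rot":[0,0,0],"jaw":0.0918},{"translation":[0.034,-0.013,0],"rot":[0,0,0],"jaw":0.0918},{"translation":[0.034,-0.013,0],"rot":[0,0,0],"jaw":0.0918},{"translation":[0.034,-0.013,0],"rot":[0,0,0],"jaw":0.0918},{"translation":[0.034,-0.013,0],"rot":[0,0,0],"jaw":0.0918},{"translation":[0.034,-0.013,0],"rot":[0,0,0],"jaw":0.0918},{"translation":[0.034,-0.013,0],"rot":[0,0,0],"jaw":0.0918},{"translation":[0.034,-0.013,0],"rot":[0,0,0],"jaw":0.0918},{"translation":[0.02,-0.012,0],"rot":[0,0,0],"jaw":0.0918}]'
python3 - <<'E'
from h import *
go([0.556,-0.306,0.25],0)
i=optics.camera_info('wrist'); im=optics.get_image('wrist'); save('w1',im)
for n,z in dict(gauge=.016,stand_hole=.05,stand=0).items():
    for d in optics.pinpoint('wrist',n)[:3]: print(n,round(d['score'],2),np.round(d['location'],1),np.round(onz(i,d['location'],z),4))
E
```

```text
clock: 2.15
position: [0.5289, -0.3127, 0.2407]
ee_rot: [-3.097, -0.524, -0.003]
force: [1.0, 0.4, 0.1]
width: 0.998
clock 2.15 pos [ 0.5289 -0.3127  0.2407] shift tool mm [27.8  2.6 -9.2] w 91.6 F [1.  0.4 0.1]
tool y heading -70.8 tilt deg 0.11 zaxis [ 0.0016  0.0011 -1.    ] j7 -0.827
world turn 70.8 -> tool z turn -70.8
gauge 0.57 [326.6 160.6] [ 0.5492 -0.3121  0.016 ]
gauge 0.49 [84.3 98. ] [ 0.5246 -0.0146  0.016 ]
stand_hole 0.96 [332.4 167.5] [ 0.549  -0.3189  0.05  ]
stand_hole 0.93 [464.5 158. ] [ 0.6095 -0.4597  0.05  ]
stand_hole 0.76 [289.2 249.5] [ 0.4304 -0.3024  0.05  ]
stand 0.96 [296.6 236.5] [ 0.4277 -0.3088  0.    ]
stand 0.88 [368.9  62.8] [ 0.6757 -0.3221  0.    ]
stand 0.68 [448.7 148.4] [ 0.6147 -0.4601  0.    ]
```

View pics/w1.png

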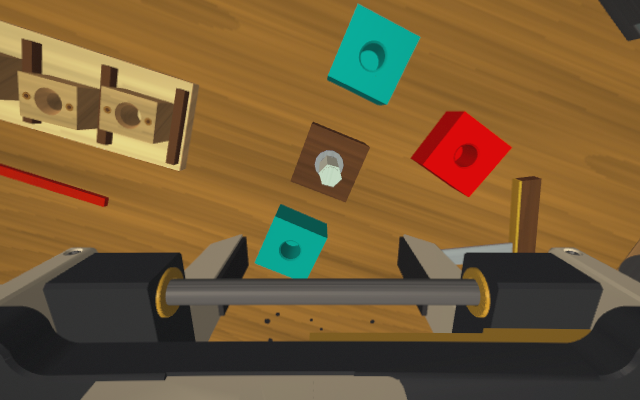

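```bash
python3 - <<'E'
import cv2
t=cv2.imread("pics/w1.png")
cv2.imwrite("pics/w1c.png",cv2.resize(t[115:210,280:380],None,fx=6,fy=6,interpolation=cv2.INTER_CUBIC))
E
```

```text
(no output)
```

View pics/w1c.png

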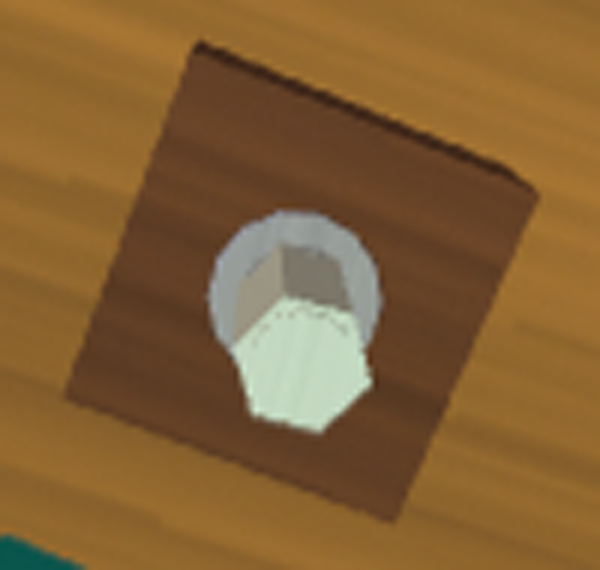

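```bash
python3 - <<'E'
from h import *
i=optics.camera_info('wrist')
f=lambda p,z: onz(i,[280+p[0]/6-.42,115+p[1]/6-.42],z)
H=np.array([f(p,.113) for p in [(284,295),(352,315),(372,380),(320,432),(252,415),(234,350)]]); c=H.mean(0)
print('hex c',np.round(c,4)); d=np.diff(np.vstack([H,H[:1]]),axis=0)
print('edge len',np.round(1000*np.linalg.norm(d,axis=1),1),'normals mod60',np.round((np.degrees(np.arctan2(d[:,1],d[:,0]))+90)%60,1))
S=np.array([f(p,.05) for p in [(200,55),(540,195),(395,522),(65,395)]]); print('stand',np.round(S.mean(0),4)); d=np.diff(np.vstack([S,S[:1]]),axis=0)
print(np.round(1000*np.linalg.norm(d,axis=1),1),np.round(np.degrees(np.arctan2(d[:,1],d[:,0]))%90,1))
print('collar',np.round(f((295,297),.055),4))
# block in tops z=.054, left column pixel guesses
for p in [(129,116),(48,101)]: print('bore',np.round(onz(i,p,.054),4))
E
```

```text
hex c [ 0.5483 -0.3163  0.113 ]
edge len [11.3 11.1 11.9 11.4 11.1 11.9] normals mod60 [2.5 6.8 5.3 4.6 4.  7.1]
stand [ 0.5481 -0.3176  0.05  ]
[69.8 70.7 71.2 70.7] [87.3 87.3 87.2 86.2]
collar [ 0.5487 -0.3163  0.055 ]
bore [ 0.527  -0.0929  0.054 ]
bore [ 0.5142 -0.0109  0.054 ]
```

```bash
python3 -m creep '[{"translation":[0,0,0],"rot":[0,0,-6.9],"jaw":0.0918},{"translation":[0,0,0],"rot":[0,0,-6.9],"jaw":0.0918},{"translation":[0,0,0],"rot":[0,0,-6.9],"jaw":0.0918},{"translation":[0,0,0],"rot":[0,0,-6.9],"jaw":0.0918},{"translation":[0,0,0],"rot":[0,0,-6.9],"jaw":0.0918},{"translation":[0,0,0],"rot":[0,0,-6.9],"jaw":0.0918},{"translation":[0,0,0],"rot":[0,0,-6.9],"jaw":0.0918},{"translation":[0,0,0],"rot":[0,0,-6.9],"jaw":0.0918},{"translation":[0,0,0],"rot":[0,0,-6.9],"jaw":0.0918},{"translation":[0,0,0],"rot":[0,0,-6.9],"jaw":0.0918},{"translation":[0,0,0],"rot":[0,0,-6.8],"jaw":0.0918},{"translation":[0,0,0],"rot":[0,0,0],"jaw":0.0918}]'
python3 - <<'E'
from h import *
go([0.5485,-0.3165,0.25],5)
i=optics.camera_info('wrist'); im=optics.get_image('wrist'); save('w2',im)
p=proj(i,[0.5485,-0.3165,.113])[0]; print(p)
import cv2
u,v=int(p[0])-50,int(p[1])-55; print(u,v)
cv2.imwrite("pics/w2c.png",cv2.resize(im[v:v+95,u:u+100,::-1],None,fx=6,fy=6,interpolation=cv2.INTER_CUBIC))
E
```

```text
clock: 3.35
position: [0.5241, -0.3182, 0.2407]
ee_rot: [2.124, 2.315, -0.002]
force: [-0.1, -1.1, 0.7]
width: 1.003
clock 3.35 pos [ 0.5241 -0.3182  0.2407] shift tool mm [-0.4 24.5 -9.4] w 92.0 F [-0.1 -1.1  0.7]
tool y heading 4.94 tilt deg 0.07 zaxis [-8.e-04 -9.e-04 -1.e+00] j7 0.384
world turn 0.06 -> tool z turn -0.06
[347.98613424 196.43265571]
297 141
```

View pics/w2.png

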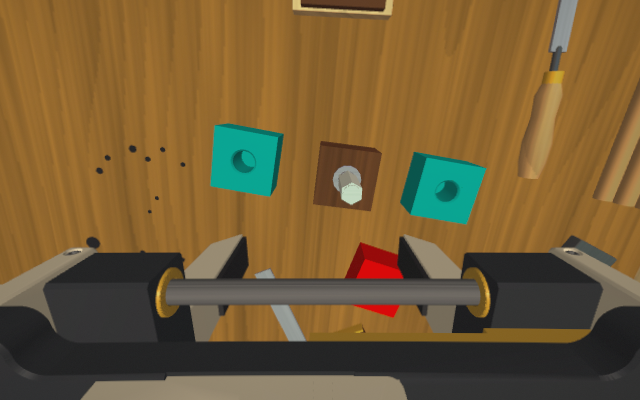

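View pics/w2c.png

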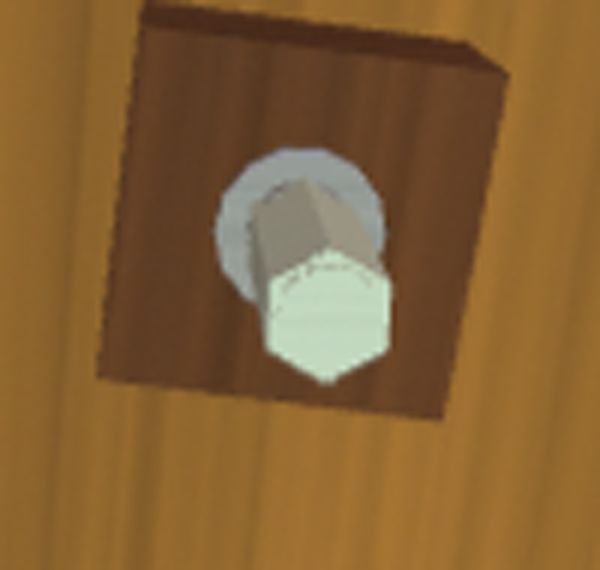

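```bash
python3 - <<'E'
from h import *
i=optics.camera_info('wrist')
g=onz(i,[297+328/6-.42,141+317/6-.42],.113); print(g)
S=np.array([onz(i,[297+a/6-.42,141+b/6-.42],.05) for a,b in [(140,22),(508,75),(442,420),(97,378)]]).mean(0); print('stand',S)
go([g[0],g[1],.081])
E
```

```text
[ 0.55162532 -0.31303702  0.113     ]
stand [ 0.55139475 -0.31325664  0.05      ]
clock 3.4 pos [ 0.5243 -0.3179  0.2407] shift tool mm [  2.7  27.7 159.7] w 91.9 F [-0.1  0.3 -0.2]
tool y heading 4.54 tilt deg 0.04 zaxis [-5.e-04 -5.e-04 -1.e+00] j7 0.377
```

```bash
python3 - <<'E'
from h import *
a1,a2=np.radians([19.2,94.9])
M=lambda a:np.array([[np.cos(a),np.sin(a)],[np.sin(a),-np.cos(a)]])
g1=np.array([.5483,-.3163]);g2=np.array([.5516,-.3130])
e=np.linalg.solve(M(a1)-M(a2),g1-g2); print('e tool',e,'g',g1-M(a1)@e)
i=optics.camera_info('top'); print(onz(i,[280+691/5-.4,165+202/5-.4],.113), onz(i,[280+665/5-.4,165+207/5-.4],.055))
j=optics.camera_info('scene');print(onz(j,[170+212/3.8-.4,100+89/3.8-.4],.113),onz(j,[170+223/3.8-.4,100+151/3.8-.4],.055))
E
```

```text
e tool [-0.00079392  0.00371912] g [ 0.54782666 -0.31252666]
[ 0.55034771 -0.31146509  0.113     ] [ 0.55049842 -0.3063605   0.055     ]
[ 0.55324154 -0.31062834  0.113     ] [ 0.55669537 -0.3076812   0.055     ]
```

```bash
python3 -m creep '[{"translation":[0.001,0.009,0.03],"rot":[0,0,-0.4],"jaw":0.0918},{"translation":[0.001,0.009,0.03],"rot":[0,0,0],"jaw":0.0918},{"translation":[0.001,0.008,0.03],"rot":[0,0,0],"jaw":0.0918},{"translation":[0,0,0],"rot":[0,0,0],"jaw":0.0918},{"translation":[0,0,0],"rot":[0,0,0],"jaw":0.0918}]'
python3 - <<'E'
from h import *
go([0.550,-0.313,0.081],5)
i=optics.camera_info('wrist'); im=optics.get_image('wrist'); save('w3',im)
import cv2
p=proj(i,[[0.55,-0.313,.113],[.55,-.313,.055]]);print(p)
cv2.imwrite("pics/w3c.png",cv2.resize(im[130:290,223:423,::-1],None,fx=4,fy=4,interpolation=cv2.INTER_CUBIC)[:600])
E
```

```text
clock: 3.82
position: [0.55, -0.3109, 0.1496]
ee_rot: [-2.12, -2.314, 0.002]
force: [-0.5, 0.2, 0.3]
width: 1.003
clock 3.82 pos [ 0.55   -0.3109  0.1496] shift tool mm [-2.1  0.1 68.6] w 92.0 F [-0.5  0.2  0.3]
tool y heading 5.01 tilt deg 0.2 zaxis [-0.0033  0.0011 -1.    ] j7 0.319
world turn -0.01 -> tool z turn 0.01
[[323.22938526 237.31770864]
 [323.26587732 209.34362981]]
```

View pics/w3c.png

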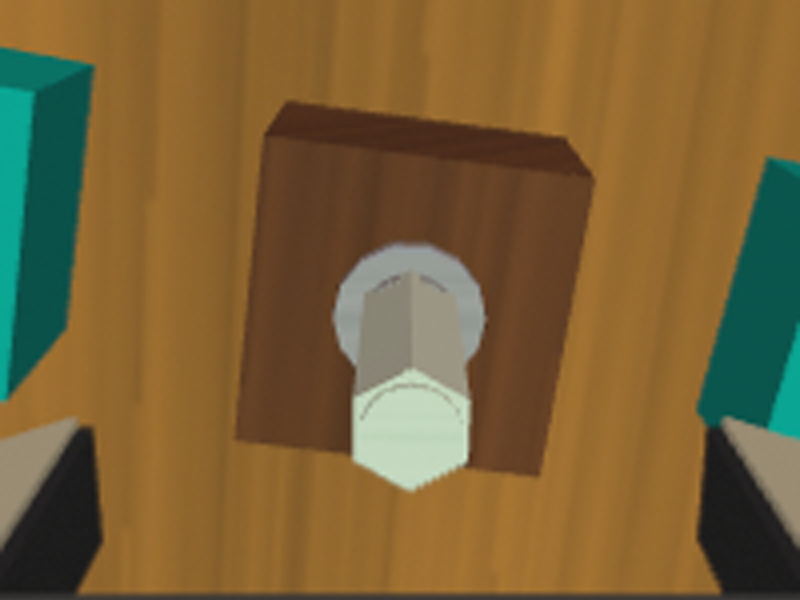

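```bash
python3 -m creep '[{"translation":[-0.001,0.001,0.018],"rot":[0,0,0],"jaw":0.0918},{"translation":[-0.001,0.0007,0.018],"rot":[0,0,0],"jaw":0.06},{"translation":[0,0,0.018],"rot":[0,0,0],"jaw":0.05},{"translation":[0,0,0.0146],"rot":[0,0,0],"jaw":0.04},{"translation":[0,0,0],"rot":[0,0,0],"jaw":0.035},{"translation":[0,0,0],"rot":[0,0,0],"jaw":0.03}]' 30
python3 - <<'E'
from h import *
go([0.5516,-0.313,0.081],5)
im=optics.get_image('wrist'); save('w4',im)
E
```

```text
clock: 4.37
position: [0.5533, -0.3135, 0.0838]
ee_rot: [2.119, 2.317, -0.0]
force: [-0.7, -1.1, -0.9]
width: 0.689
clock 4.37 pos [ 0.5533 -0.3135  0.0838] shift tool mm [ 0.7 -1.7  2.8] w 63.3 F [-0.7 -1.1 -0.9]
tool y heading 5.1 tilt deg 0.09 zaxis [ 0.001  -0.0011 -1.    ] j7 0.29
world turn -0.1 -> tool z turn 0.1
```

View pics/w4.png

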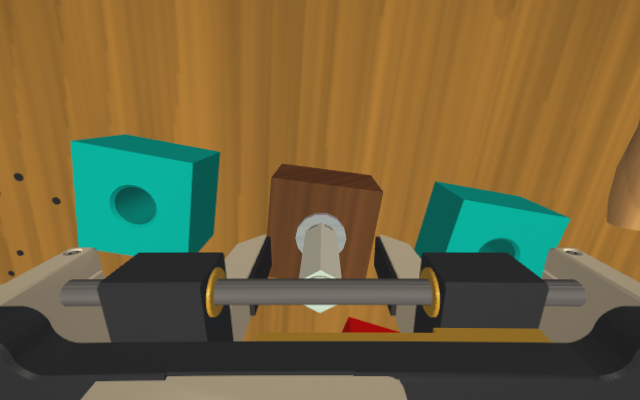

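```bash
python3 -m creep '[{"translation":[0,-0.001,0.002],"rot":[0,0,0],"jaw":0.02},{"translation":[0,0,0],"rot":[0,0,0],"jaw":0.01},{"translation":[0,0,0],"rot":[0,0,0],"jaw":0.0},{"translation":[0,0,0],"rot":[0,0,0],"jaw":0.0},{"translation":[0,0,0],"rot":[0,0,0],"jaw":0.0},{"translation":[0,0,0],"rot":[0,0,0],"jaw":0.0},{"translation":[0,0,0],"rot":[0,0,0],"jaw":0.0}]' 30
python3 - <<'E'
from h import *
go([0.5516,-0.313,0.081],5)
go([0.5516,-0.313,0.081],5)
E
```

```text
clock: 5.0
position: [0.5522, -0.3128, 0.0803]
ee_rot: [2.118, 2.32, -0.0]
force: [-0.9, 0.0, 1.4]
width: 0.216
clock 5.0 pos [ 0.5522 -0.3128  0.0803] shift tool mm [-0.2 -0.6 -0.7] w 19.8 F [-0.9  0.   1.4]
tool y heading 5.21 tilt deg 0.01 zaxis [ 1.e-04 -2.e-04 -1.e+00] j7 0.29
world turn -0.21 -> tool z turn 0.21
clock 5.0 pos [ 0.5522 -0.3128  0.0803] shift tool mm [-0.2 -0.6 -0.7] w 19.8 F [-0.9  0.   1.4]
tool y heading 5.21 tilt deg 0.01 zaxis [ 1.e-04 -2.e-04 -1.e+00] j7 0.29
world turn -0.21 -> tool z turn 0.21
```

```bash
python3 -m creep '[{"translation":[0,0,-0.01],"rot":[0,0,0],"jaw":0.0},{"translation":[0,0,-0.025],"rot":[0,0,0],"jaw":0.0},{"translation":[0,0,-0.03],"rot":[0,0,0],"jaw":0.0},{"translation":[0,0,-0.03],"rot":[0,0,0],"jaw":0.0},{"translation":[0.03,0,0],"rot":[0,0,0],"jaw":0.0},{"translation":[0.04,0,0],"rot":[0,0,0],"jaw":0.0},{"translation":[0.04,0,0],"rot":[0,0,0],"jaw":0.0},{"translation":[0.02,0,0],"rot":[0,0,0],"jaw":0.0},{"translation":[0,0,0],"rot":[0,0,0],"jaw":0.0},{"translation":[0,0,0],"rot":[0,0,0],"jaw":0.0}]' 30
python3 - <<'E'
from h import *
go([0.53,-0.085,0.18],5)
i=optics.camera_info('wrist');im=optics.get_image('wrist'); save('w5',im)
for d in optics.pinpoint('wrist','block_a')[:3]: print(round(d['score'],2),np.round(d['location'],1),np.round(onz(i,d['location'],.018),4))
E
```

```text
clock: 5.83
position: [0.5404, -0.1817, 0.1758]
ee_rot: [2.114, 2.323, 0.0]
force: [-0.1, -0.7, -1.3]
width: 0.218
clock 5.83 pos [ 0.5404 -0.1817  0.1758] shift tool mm [97.3 -1.3 -4.2] w 20.0 F [-0.1 -0.7 -1.3]
tool y heading 5.39 tilt deg 0.02 zaxis [ 3.e-04 -2.e-04 -1.e+00] j7 0.129
world turn -0.39 -> tool z turn 0.39
0.88 [320.1  93.5] [ 0.5287 -0.0865  0.018 ]
```

View pics/w5.png

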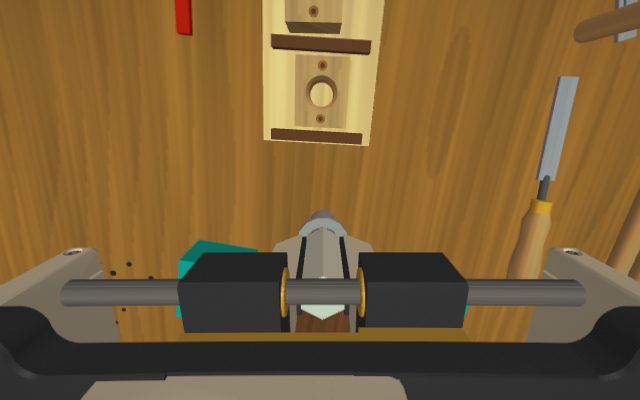

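```bash
python3 - <<'E'
import cv2
t=cv2.imread("pics/w5.png")
cv2.imwrite("pics/w5c.png",cv2.resize(t[45:145,255:385],None,fx=6,fy=6,interpolation=cv2.INTER_CUBIC))
cv2.imwrite("pics/w5d.png",cv2.resize(t[200:330,260:390],None,fx=4.5,fy=4.5,interpolation=cv2.INTER_CUBIC))
E
```

```text
(no output)
```

View pics/w5c.png

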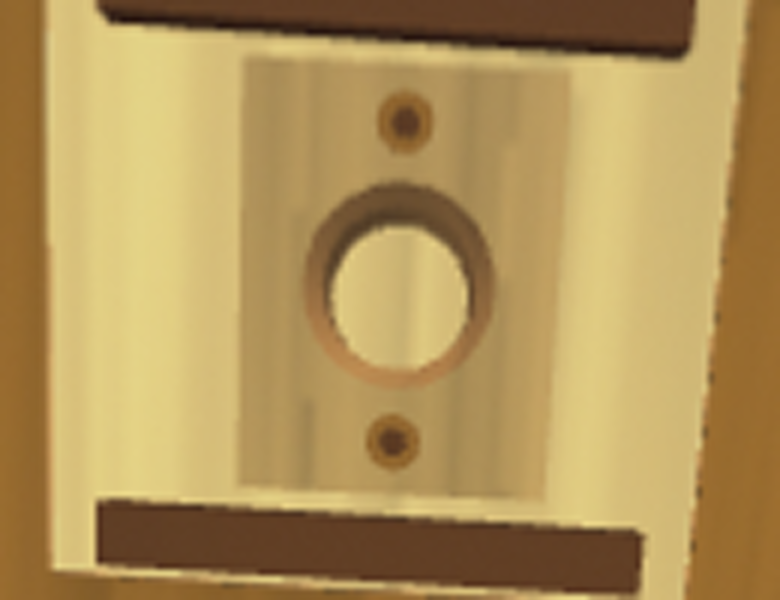

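View pics/w5d.png

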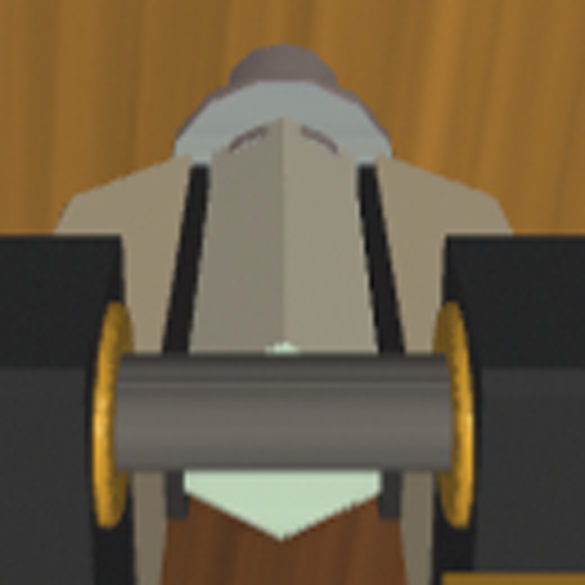

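```bash
cat >> h.py <<'E'
def toolpt(p):
    s=arm.observe(); return Ro.from_rotvec(s['ee_rot']).as_matrix()@np.array(p)+np.array(s['position'])
E
python3 - <<'E'
from h import *
i=optics.camera_info('wrist')
f=lambda a,b,z=.054: onz(i,[255+a/6-.42,45+b/6-.42],z)
b=f(398.5,285); print('bore',b); h=f(405,122)-f(392,441); print('holes',f(405,122),f(392,441),np.linalg.norm(h),'heading',np.degrees(np.arctan2(h[1],h[0])), (f(405,122)+f(392,441))/2)
for gx in (-.002,0,.002): print(gx,proj(i,[toolpt([gx-.01155,0,-.0327]),toolpt([gx+.01155,0,.0643-.039]),toolpt([gx+.008,0,.0643])]))
print('obs',322.4,319.6,' front edge at collar row',200+118/4.5-.4,'plug end top row',200+44/4.5-.4)
go([b[0],b[1],.18],5)
E
```

```text
bore [ 0.53003541 -0.0898673   0.054     ]
holes [ 0.52909081 -0.06869353  0.054     ] [ 0.5309517  -0.11129494  0.054     ] 0.04264203561993481 heading 92.50117607278221 [ 0.53002126 -0.08999423  0.054     ]
-0.002 [[323.5818438  323.38382908]
 [323.24545997 228.12223149]
 [323.10839359 212.40493507]]
0 [[323.58333566 319.78943843]
 [323.24556441 225.19213282]
 [323.10811701 209.94262817]]
0.002 [[323.58484645 316.16424345]
 [323.24567233 222.24274728]
 [323.10784054 207.46682831]]
obs 322.4 319.6  front edge at collar row 225.82222222222222 plug end top row 209.37777777777777
clock 5.93 pos [ 0.5402 -0.1845  0.1754] shift tool mm [95.2 -1.7 -4.7] w 19.6 F [ 0.  -0.5 -2.1]
tool y heading 5.14 tilt deg 0.06 zaxis [ 0.    -0.001 -1.   ] j7 0.129
world turn -0.14 -> tool z turn 0.14
```

```bash
python3 -m creep '[{"translation":[0.02,0,0],"rot":[0,0,0],"jaw":0.0},{"translation":[0.03,0,0.01],"rot":[0,0,0],"jaw":0.0},{"translation":[0.01,-0.002,0.005],"rot":[0,0,0],"jaw":0.0},{"translation":[0,0,0],"rot":[0,0,0],"jaw":0.0},{"translation":[0,0,0],"rot":[0,0,0],"jaw":0.0},{"translation":[0,0,0],"rot":[0,0,0],"jaw":0.0},{"translation":[0,0,0],"rot":[0,0,0],"jaw":0.0}]' 30
python3 - <<'E'
from h import *
import cv2
go([0.53,-0.09,0.16],5)
i=optics.camera_info('wrist');im=optics.get_image('wrist'); save('w6',im)
go([0.53,-0.09,0.16],5)
p=proj(i,[[.53,-.09,.054],[.53,-.087,.054]]);print(p)
cv2.imwrite("pics/w6c.png",cv2.resize(im[100:250,233:413,::-1],None,fx=4,fy=4,interpolation=cv2.INTER_CUBIC))
E
```

```text
clock: 6.52
position: [0.5332, -0.1256, 0.1603]
ee_rot: [2.121, 2.317, -0.0]
force: [-0.3, -0.2, -2.6]
width: 0.219
clock 6.52 pos [ 0.5332 -0.1256  0.1603] shift tool mm [35.7 -0.1  0.3] w 20.1 F [-0.3 -0.2 -2.6]
tool y heading 5.06 tilt deg 0.05 zaxis [ 5.e-04 -8.e-04 -1.e+00] j7 0.014
world turn -0.06 -> tool z turn 0.06
clock 6.57 pos [ 0.5332 -0.1253  0.1603] shift tool mm [35.5 -0.   0.3] w 19.5 F [ 0.2  0.  -2.1]
tool y heading 5.07 tilt deg 0.04 zaxis [ 4.e-04 -6.e-04 -1.e+00] j7 0.014
world turn -0.07 -> tool z turn 0.07
[[322.92904985 163.88196665]
 [323.23176794 160.4769193 ]]
```

View pics/w6c.png

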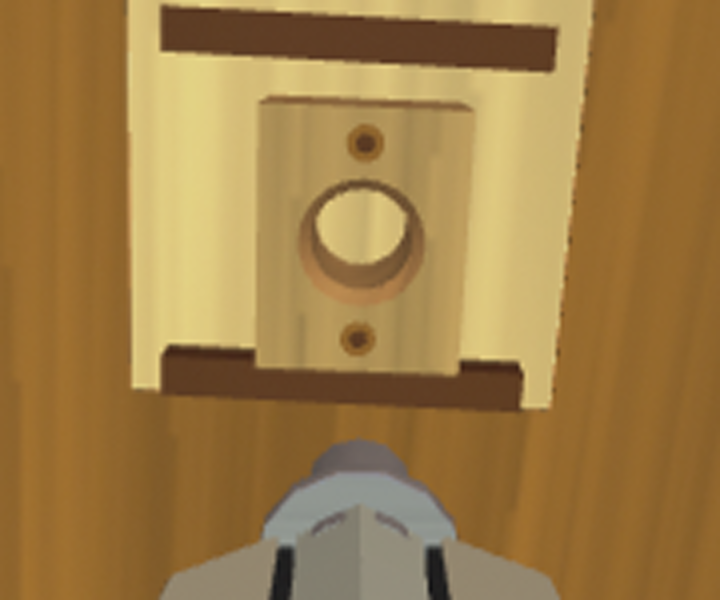

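```bash
python3 -m creep '[{"translation":[0.015,0,0],"rot":[0,0,0],"jaw":0.0},{"translation":[0.0236,0.0003,0],"rot":[0,0,0],"jaw":0.0},{"translation":[0,0,0.015],"rot":[0,0,0],"jaw":0.0},{"translation":[0,0,0.015],"rot":[0,0,0],"jaw":0.0},{"translation":[0,0,0],"rot":[0,0,0],"jaw":0.0},{"translation":[0,0,0],"rot":[0,0,0],"jaw":0.0},{"translation":[0,0,0],"rot":[0,0,0],"jaw":0.0}]' 30
python3 - <<'E'
from h import *
import cv2
go([0.5302,-0.0867,0.085],5)
im=optics.get_image('wrist'); save('w7',im)
cv2.imwrite("pics/w7c.png",cv2.resize(im[120:320,223:423,::-1],None,fx=3,fy=3,interpolation=cv2.INTER_CUBIC))
E
```

```text
clock: 7.15
position: [0.5301, -0.0859, 0.1308]
ee_rot: [2.119, 2.318, 0.0]
force: [-0.3, -0.3, -1.7]
width: 0.222
clock 7.15 pos [ 0.5301 -0.0859  0.1308] shift tool mm [-0.8 -0.  45.8] w 20.4 F [-0.3 -0.3 -1.7]
tool y heading 5.14 tilt deg 0.03 zaxis [ 6.e-04 -2.e-04 -1.e+00] j7 -0.081
world turn -0.14 -> tool z turn 0.14
```

View pics/w7c.png

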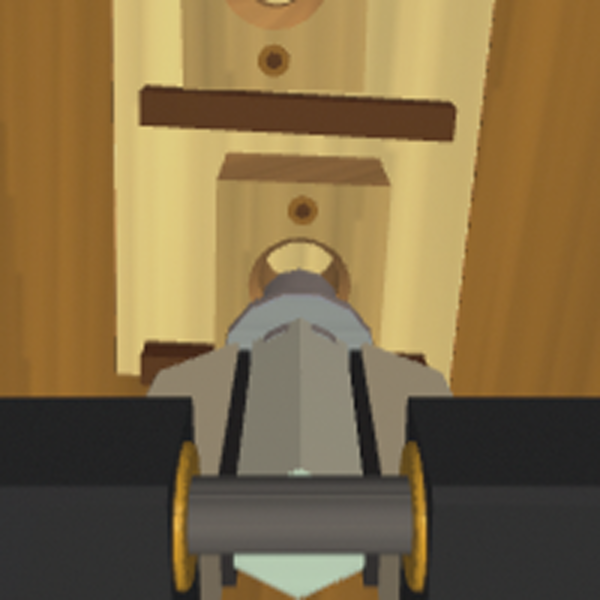

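```bash
python3 -m creep '[{"translation":[-0.0005,0,0.006],"rot":[0,0,0],"jaw":0.0},{"translation":[0,0,0.005],"rot":[0,0,0],"jaw":0.0},{"translation":[0,0,0.004],"rot":[0,0,0],"jaw":0.0},{"translation":[0,0,0.004],"rot":[0,0,0],"jaw":0.0},{"translation":[0,0,0.003],"rot":[0,0,0],"jaw":0.0},{"translation":[0,0,0],"rot":[0,0,0],"jaw":0.0}]' 30
python3 -m creep '[{"translation":[0,0,0.003],"rot":[0,0,0],"jaw":0.0},{"translation":[0,0,0.002],"rot":[0,0,0],"jaw":0.0},{"translation":[0,0,0],"rot":[0,0,0],"jaw":0.0}]' 30
```

```text
clock: 7.7
position: [0.5293, -0.0857, 0.1073]
ee_rot: [-2.118, -2.319, 0.001]
force: [0.7, 0.3, -2.4]
width: 0.219
clock: 7.95
position: [0.5295, -0.0856, 0.1028]
ee_rot: [-2.118, -2.32, 0.0]
force: [-0.6, -0.6, -2.5]
width: 0.215
```

```bash
python3 -m creep '[{"translation":[0,0,0.004],"rot":[0,0,0],"jaw":0.0},{"translation":[0,0,0.004],"rot":[0,0,0],"jaw":0.0},{"translation":[0,0,0.004],"rot":[0,0,0],"jaw":0.0},{"translation":[0,0,0],"rot":[0,0,0],"jaw":0.0}]' 30
python3 -m creep '[{"translation":[0,0,0.002],"rot":[0,0,0],"jaw":0.0},{"translation":[0,0,0.002],"rot":[0,0,0],"jaw":0.0},{"translation":[0,0,0],"rot":[0,0,0],"jaw":0.0},{"translation":[0,0,0],"rot":[0,0,0],"jaw":0.0}]' 30
python3 - <<'E'
from h import *
go([0.53,-0.087,.085]); save('w8',optics.get_image('wrist'))
E
```

```text
clock: 8.28
position: [0.5292, -0.0857, 0.0902]
ee_rot: [-2.118, -2.319, 0.001]
force: [0.2, -0.2, -2.1]
width: 0.218
clock: 8.62
position: [0.5297, -0.0857, 0.087]
ee_rot: [-2.118, -2.32, 0.0]
force: [-0.0, 0.1, -1.8]
width: 0.219
clock 8.62 pos [ 0.5297 -0.0857  0.087 ] shift tool mm [-1.3  0.2  2. ] w 20.1 F [-0.   0.1 -1.8]
tool y heading 5.2 tilt deg 0.01 zaxis [-2.e-04 -0.e+00 -1.e+00] j7 -0.115
```

View pics/w8.png

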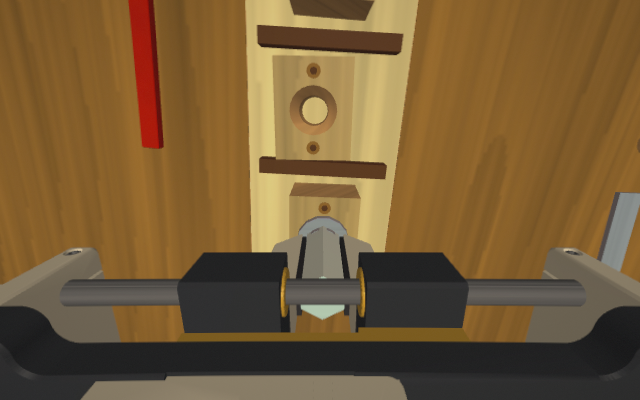

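```bash
python3 -m creep '[{"translation":[0,0,-0.01],"rot":[0,0,0],"jaw":0.0},{"translation":[0,0,-0.02],"rot":[0,0,0],"jaw":0.0},{"translation":[0,0,-0.025],"rot":[0,0,0],"jaw":0.0},{"translation":[0,0,-0.02],"rot":[0,0,0],"jaw":0.0},{"translation":[0.02,0,0],"rot":[0,0,0],"jaw":0.0},{"translation":[0.02,0,0],"rot":[0,0,0],"jaw":0.0},{"translation":[0,0,0],"rot":[0,0,0],"jaw":0.0},{"translation":[0,0,0],"rot":[0,0,0],"jaw":0.0},{"translation":[0,0,0],"rot":[0,0,0],"jaw":0.0},{"translation":[0,0,0],"rot":[0,0,0],"jaw":0.0}]' 30
python3 - <<'E'
from h import *
import cv2
go([0.52,-0.01,0.16],5)
i=optics.camera_info('wrist');im=optics.get_image('wrist'); save('w9',im)
go([0.52,-0.01,0.16],5)
cv2.imwrite("pics/w9c.png",cv2.resize(im[100:250,233:413,::-1],None,fx=4,fy=4,interpolation=cv2.INTER_CUBIC))
E
```

```text
clock: 9.5
position: [0.5261, -0.0468, 0.1623]
ee_rot: [2.119, 2.319, -0.001]
force: [0.6, 0.3, -1.7]
width: 0.22
clock 9.5 pos [ 0.5261 -0.0468  0.1623] shift tool mm [37.2 -2.8  2.3] w 20.2 F [ 0.6  0.3 -1.7]
tool y heading 5.15 tilt deg 0.03 zaxis [-0.e+00 -5.e-04 -1.e+00] j7 -0.135
world turn -0.15 -> tool z turn 0.15
clock 9.55 pos [ 0.5261 -0.0469  0.1622] shift tool mm [37.2 -2.7  2.1] w 20.0 F [ 0.1 -0.5 -3. ]
tool y heading 5.13 tilt deg 0.03 zaxis [-2.e-04 -5.e-04 -1.e+00] j7 -0.135
world turn -0.13 -> tool z turn 0.13
```

View pics/w9c.png

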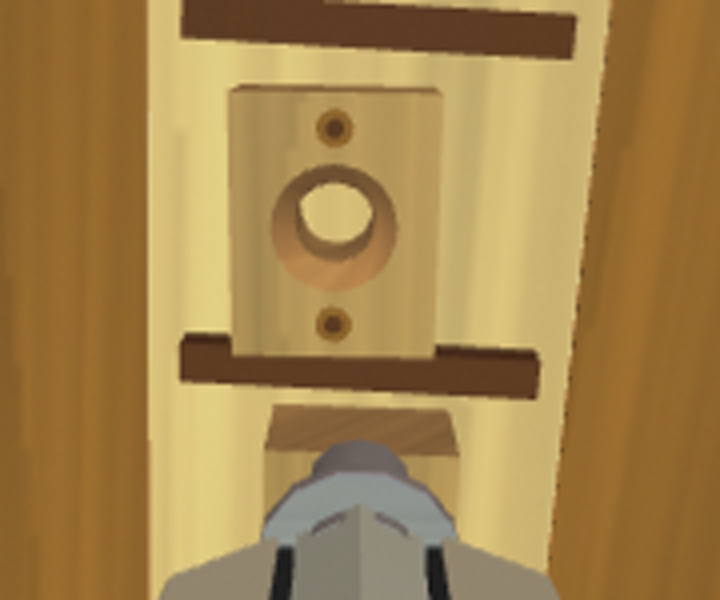

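Middle bore at crop (334.5,228), with a wider countersink and a smaller through-hole: this is the likely refuser.

```bash
python3 - <<'E'
from h import *
i=optics.camera_info('wrist')
f=lambda a,b: onz(i,[233+a/4-.4,100+b/4-.4],.054)
b=f(334.5,228); print(b); print((f(334.5,128)+f(333,324))/2); h=f(334.5,128)-f(333,324); print(np.linalg.norm(h),np.degrees(np.arctan2(h[1],h[0])))
print(f(334.5,128)-f(333,324))
go([b[0],b[1],.13],5)
E
```

```text
[ 0.51642065 -0.00568983  0.054     ]
[ 0.51626438 -0.00583267  0.054     ]
0.04279003549213532 94.25209257586435
[-0.00317266  0.04267225  0.        ]
clock 9.55 pos [ 0.5261 -0.0469  0.1622] shift tool mm [41.9 -5.9 32.1] w 20.0 F [ 0.1 -0.5 -3. ]
tool y heading 5.13 tilt deg 0.03 zaxis [-2.e-04 -5.e-04 -1.e+00] j7 -0.135
world turn -0.13 -> tool z turn 0.13
```

```bash
python3 -m creep '[{"translation":[0.012,-0.002,0],"rot":[0,0,0],"jaw":0.0},{"translation":[0.02,-0.002,0],"rot":[0,0,0],"jaw":0.0},{"translation":[0.0099,-0.0017,0.005],"rot":[0,0,0],"jaw":0.0},{"translation":[0,0,0.015],"rot":[0,0,0],"jaw":0.0},{"translation":[0,0,0.015],"rot":[0,0,0],"jaw":0.0},{"translation":[0,0,0],"rot":[0,0,0],"jaw":0.0},{"translation":[0,0,0],"rot":[0,0,0],"jaw":0.0}]' 30
python3 - <<'E'
from h import *
import cv2
go([0.5164,-0.0057,0.085],5)
im=optics.get_image('wrist'); save('w10',im)
cv2.imwrite("pics/w10c.png",cv2.resize(im[120:320,223:423,::-1],None,fx=3,fy=3,interpolation=cv2.INTER_CUBIC))
E
```

```text
clock: 10.13
position: [0.5158, -0.0044, 0.1265]
ee_rot: [-2.117, -2.319, 0.002]
force: [0.9, -0.3, -2.0]
width: 0.214
clock 10.13 pos [ 0.5158 -0.0044  0.1265] shift tool mm [-1.3  0.5 41.5] w 19.7 F [ 0.9 -0.3 -2. ]
tool y heading 5.24 tilt deg 0.12 zaxis [-0.0022  0.     -1.    ] j7 -0.247
world turn -0.24 -> tool z turn 0.24
```

View pics/w10c.png

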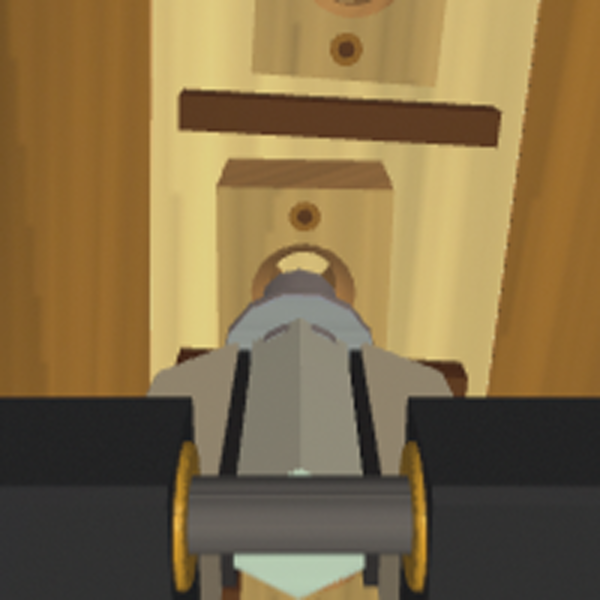

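```bash
python3 -m creep '[{"translation":[-0.0005,0.0005,0.005],"rot":[0,0,0],"jaw":0.0},{"translation":[-0.0005,0.0003,0.005],"rot":[0,0,0],"jaw":0.0},{"translation":[0,0,0.003],"rot":[0,0,0],"jaw":0.0},{"translation":[0,0,0.002],"rot":[0,0,0],"jaw":0.0},{"translation":[0,0,0],"rot":[0,0,0],"jaw":0.0}]' 30
python3 -m creep '[{"translation":[0,0,0.001],"rot":[0,0,0],"jaw":0.0},{"translation":[0,0,0.001],"rot":[0,0,0],"jaw":0.0},{"translation":[0,0,0],"rot":[0,0,0],"jaw":0.0}]' 30
python3 -m creep '[{"translation":[0,0,0.001],"rot":[0,0,0],"jaw":0.0},{"translation":[0,0,0.0],"rot":[0,0,0],"jaw":0.0}]' 30
```

```text
clock: 10.6
position: [0.5172, -0.0057, 0.1117]
ee_rot: [-2.118, -2.32, 0.001]
force: [-0.3, 0.1, -1.5]
width: 0.215
clock: 10.85
position: [0.5175, -0.0056, 0.1101]
ee_rot: [2.118, 2.32, -0.0]
force: [0.4, 0.1, -1.5]
width: 0.215
clock: 11.02
position: [0.5175, -0.0056, 0.1091]
ee_rot: [-2.118, -2.32, 0.0]
force: [0.1, 0.6, -2.4]
width: 0.214
```

```bash
python3 -m creep '[{"translation":[0,0,0.001],"rot":[0,0,0],"jaw":0.0},{"translation":[0,0,0.0],"rot":[0,0,0],"jaw":0.0}]' 30
python3 -m creep '[{"translation":[0,0,0.001],"rot":[0,0,0],"jaw":0.0},{"translation":[0,0,0.0],"rot":[0,0,0],"jaw":0.0}]' 30
```

```text
clock: 11.18
position: [0.5172, -0.0056, 0.108]
ee_rot: [-2.118, -2.32, 0.001]
force: [-1.0, 0.6, -1.1]
width: 0.214
clock: 11.35
position: [0.5171, -0.0055, 0.1073]
ee_rot: [-2.118, -2.32, 0.001]
force: [-3.5, 0.5, 5.1]
width: 0.216
```

```bash
python3 -m creep '[{"translation":[0,0,0.0005],"rot":[0,0,0],"jaw":0.0},{"translation":[0,0,0.0],"rot":[0,0,0],"jaw":0.0},{"translation":[0,0,0.0],"rot":[0,0,0],"jaw":0.0}]' 30
python3 - <<'E'
from h import *
go([0.53,-0.087,.085]); save('w11',optics.get_image('wrist'))
E
```

```text
clock: 11.6
position: [0.5171, -0.0055, 0.1072]
ee_rot: [-2.118, -2.32, 0.001]
force: [-4.7, 0.2, 9.5]
width: 0.214
clock 11.6 pos [ 0.5171 -0.0055  0.1072] shift tool mm [-82.3   5.4  22.3] w 19.7 F [-4.7  0.2  9.5]
tool y heading 5.21 tilt deg 0.04 zaxis [-5.e-04 -4.e-04 -1.e+00] j7 -0.264
```

View pics/w11.png

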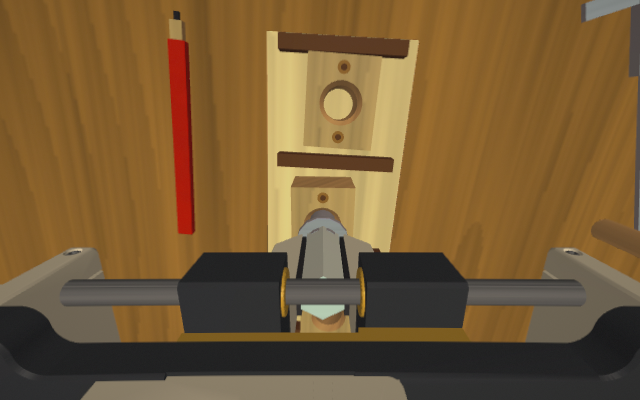

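The plug stopped about 11 mm down with around 12 N: the middle block refuses it. On to the far block.

```bash
python3 -m creep '[{"translation":[0,0,-0.005],"rot":[0,0,0],"jaw":0.0},{"translation":[0,0,-0.015],"rot":[0,0,0],"jaw":0.0},{"translation":[0,0,-0.02],"rot":[0,0,0],"jaw":0.0},{"translation":[0,0,-0.015],"rot":[0,0,0],"jaw":0.0},{"translation":[0.02,0,0],"rot":[0,0,0],"jaw":0.0},{"translation":[0.02,0,0],"rot":[0,0,0],"jaw":0.0},{"translation":[0,0,0],"rot":[0,0,0],"jaw":0.0},{"translation":[0,0,0],"rot":[0,0,0],"jaw":0.0},{"translation":[0,0,0],"rot":[0,0,0],"jaw":0.0},{"translation":[0,0,0],"rot":[0,0,0],"jaw":0.0}]' 30
python3 - <<'E'
from h import *
import cv2
go([0.52,0.076,0.13],5)
i=optics.camera_info('wrist');im=optics.get_image('wrist'); save('w12',im)
go([0.52,0.076,0.13],5)
cv2.imwrite("pics/w12c.png",cv2.resize(im[100:250,233:413,::-1],None,fx=4,fy=4,interpolation=cv2.INTER_CUBIC))
E
```

```text
clock: 12.48
position: [0.514, 0.0333, 0.1615]
ee_rot: [2.119, 2.319, -0.001]
force: [-0.2, -0.0, -1.7]
width: 0.213
clock 12.48 pos [0.514  0.0333 0.1615] shift tool mm [42.   9.9 31.5] w 19.6 F [-0.2 -0.  -1.7]
tool y heading 5.15 tilt deg 0.03 zaxis [-2.e-04 -6.e-04 -1.e+00] j7 -0.298
world turn -0.15 -> tool z turn 0.15
clock 12.53 pos [0.5139 0.0333 0.1615] shift tool mm [42.   9.9 31.4] w 19.7 F [ 1.  -0.7 -2.3]
tool y heading 5.14 tilt deg 0.03 zaxis [-2.e-04 -5.e-04 -1.e+00] j7 -0.298
world turn -0.14 -> tool z turn 0.14
```

View pics/w12c.png

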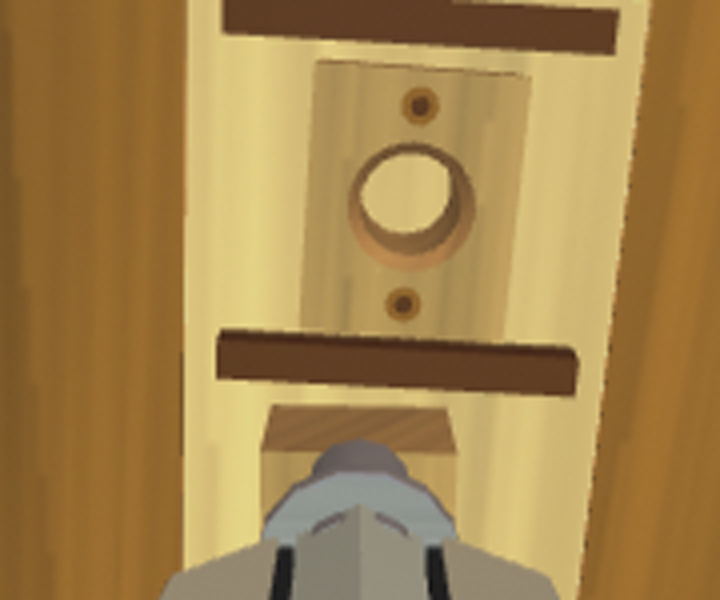

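```bash
python3 - <<'E'
from h import *
i=optics.camera_info('wrist')
f=lambda a,b: onz(i,[233+a/4-.4,100+b/4-.4],.054)
b=f(412,205); print(b); m=(f(420,106)+f(403.5,304))/2; print(m)
go([b[0],b[1],.13],5)
E
```

```text
[0.52057285 0.08098233 0.054     ]
[0.52052874 0.08040891 0.054     ]
clock 12.53 pos [0.5139 0.0333 0.1615] shift tool mm [46.9 10.9 31.4] w 19.7 F [ 1.  -0.7 -2.3]
tool y heading 5.14 tilt deg 0.03 zaxis [-2.e-04 -5.e-04 -1.e+00] j7 -0.298
world turn -0.14 -> tool z turn 0.14
```

```bash
python3 -m creep '[{"translation":[0.012,0.004,0],"rot":[0,0,0],"jaw":0.0},{"translation":[0.02,0.004,0],"rot":[0,0,0],"jaw":0.0},{"translation":[0.0142,0.0034,0.005],"rot":[0,0,0],"jaw":0.0},{"translation":[0,0,0.015],"rot":[0,0,0],"jaw":0.0},{"translation":[0,0,0.014],"rot":[0,0,0],"jaw":0.0},{"translation":[0,0,0],"rot":[0,0,0],"jaw":0.0},{"translation":[0,0,0],"rot":[0,0,0],"jaw":0.0}]' 30
python3 - <<'E'
from h import *
import cv2
go([0.5206,0.0807,0.085],5)
im=optics.get_image('wrist'); save('w13',im)
cv2.imwrite("pics/w13c.png",cv2.resize(im[120:320,223:423,::-1],None,fx=3,fy=3,interpolation=cv2.INTER_CUBIC))
E
```

```text
clock: 13.12
position: [0.5207, 0.0815, 0.1272]
ee_rot: [-2.117, -2.319, 0.002]
force: [0.7, -0.4, -1.2]
width: 0.217
clock 13.12 pos [0.5207 0.0815 0.1272] shift tool mm [-0.8 -0.1 42.2] w 19.9 F [ 0.7 -0.4 -1.2]
tool y heading 5.21 tilt deg 0.1 zaxis [-1.7e-03 -1.0e-04 -1.0e+00] j7 -0.421
world turn -0.21 -> tool z turn 0.21
```

View pics/w13c.png

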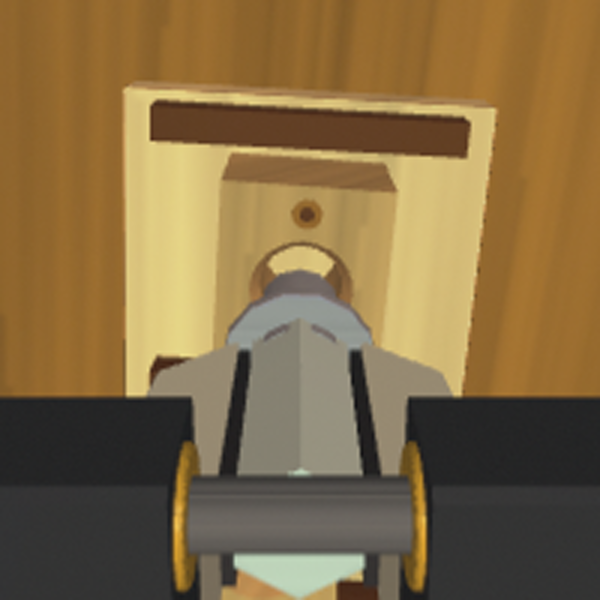

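Aligned. Descending with force checks.

```bash
python3 -m creep '[{"translation":[-0.0005,0.0003,0.006],"rot":[0,0,0],"jaw":0.0},{"translation":[-0.0003,0,0.005],"rot":[0,0,0],"jaw":0.0},{"translation":[0,0,0.004],"rot":[0,0,0],"jaw":0.0},{"translation":[0,0,0.004],"rot":[0,0,0],"jaw":0.0},{"translation":[0,0,0.002],"rot":[0,0,0],"jaw":0.0},{"translation":[0,0,0],"rot":[0,0,0],"jaw":0.0}]' 30
python3 -m creep '[{"translation":[0,0,0.003],"rot":[0,0,0],"jaw":0.0},{"translation":[0,0,0.001],"rot":[0,0,0],"jaw":0.0},{"translation":[0,0,0],"rot":[0,0,0],"jaw":0.0}]' 30
```

```text
clock: 13.67
position: [0.5211, 0.0804, 0.1061]
ee_rot: [-2.118, -2.32, 0.001]
force: [-0.3, 0.2, -2.3]
width: 0.214
clock: 13.92
position: [0.5213, 0.0805, 0.1024]
ee_rot: [-2.118, -2.32, 0.0]
force: [-0.9, 0.3, -0.8]
width: 0.217
```

```bash
python3 -m creep '[{"translation":[0,0,0.004],"rot":[0,0,0],"jaw":0.0},{"translation":[0,0,0.004],"rot":[0,0,0],"jaw":0.0},{"translation":[0,0,0.004],"rot":[0,0,0],"jaw":0.0},{"translation":[0,0,0],"rot":[0,0,0],"jaw":0.0}]' 30
python3 -m creep '[{"translation":[0,0,0.002],"rot":[0,0,0],"jaw":0.0},{"translation":[0,0,0.002],"rot":[0,0,0],"jaw":0.0},{"translation":[0,0,0],"rot":[0,0,0],"jaw":0.0},{"translation":[0,0,0],"rot":[0,0,0],"jaw":0.0}]' 30
```

```text
clock: 14.25
position: [0.5209, 0.0803, 0.0897]
ee_rot: [-2.118, -2.32, 0.002]
force: [-0.2, -0.5, -2.6]
width: 0.213
clock: 14.58
position: [0.5214, 0.0805, 0.0865]
ee_rot: [-2.118, -2.32, 0.0]
force: [-0.1, 0.9, -1.6]
width: 0.215
```

```bash
python3 -m creep '[{"translation":[0,0,-0.01],"rot":[0,0,0],"jaw":0.0},{"translation":[0,0,-0.02],"rot":[0,0,0],"jaw":0.0},{"translation":[0,0,-0.025],"rot":[0,0,0],"jaw":0.0},{"translation":[0,0,-0.02],"rot":[0,0,0],"jaw":0.0},{"translation":[-0.02,0,0],"rot":[0,0,0],"jaw":0.0},{"translation":[-0.035,0,0],"rot":[0,0,0],"jaw":0.0},{"translation":[-0.035,0,0],"rot":[0,0,0],"jaw":0.0},{"translation":[-0.035,0,0],"rot":[0,0,0],"jaw":0.0},{"translation":[-0.035,0,0],"rot":[0,0,0],"jaw":0.0},{"translation":[-0.035,0,0],"rot":[0,0,0],"jaw":0.0},{"translation":[-0.035,0,0],"rot":[0,0,0],"jaw":0.0},{"translation":[-0.035,0,0],"rot":[0,0,0],"jaw":0.0}]' 30
python3 -m creep '[{"translation":[-0.035,0,0],"rot":[0,0,0],"jaw":0.0},{"translation":[-0.035,0,0],"rot":[0,0,0],"jaw":0.0},{"translation":[-0.03,-0.002,0],"rot":[0,0,0],"jaw":0.0},{"translation":[-0.02,-0.002,0],"rot":[0,0,0],"jaw":0.0},{"translation":[-0.009,-0.001,0],"rot":[0,0,0],"jaw":0.0},{"translation":[0,0,0],"rot":[0,0,0],"jaw":0.0},{"translation":[0,0,0],"rot":[0,0,0],"jaw":0.0},{"translation":[0,0,0],"rot":[0,0,0],"jaw":0.0},{"translation":[0,0,0],"rot":[0,0,0],"jaw":0.0}]' 30
python3 - <<'E'
from h import *
import cv2
go([0.552,-0.3129,0.08],5.2)
im=optics.get_image('wrist'); save('w14',im)
go([0.552,-0.3129,0.08],5.2)
cv2.imwrite("pics/w14c.png",cv2.resize(im[120:320,223:423,::-1],None,fx=3,fy=3,interpolation=cv2.INTER_CUBIC))
E
```

```text
clock: 15.58
position: [0.5455, -0.1851, 0.1627]
ee_rot: [2.118, 2.32, 0.001]
force: [0.8, 0.9, -0.8]
width: 0.217
clock: 16.33
position: [0.5527, -0.3099, 0.162]
ee_rot: [-2.115, -2.323, -0.001]
force: [0.8, -0.1, -2.1]
width: 0.217
clock 16.33 pos [ 0.5527 -0.3099  0.162 ] shift tool mm [-2.9 -1.  82. ] w 20.0 F [ 0.8 -0.1 -2.1]
tool y heading 5.37 tilt deg 0.05 zaxis [ 4.e-04  9.e-04 -1.e+00] j7 0.323
world turn -0.17 -> tool z turn 0.17
clock 16.38 pos [ 0.5527 -0.3103  0.1619] shift tool mm [-2.6 -0.9 81.9] w 20.0 F [ 0.  -0.5 -1.6]
tool y heading 5.36 tilt deg 0.04 zaxis [ 3.e-04  6.e-04 -1.e+00] j7 0.323
world turn -0.16 -> tool z turn 0.16
```

View pics/w14c.png

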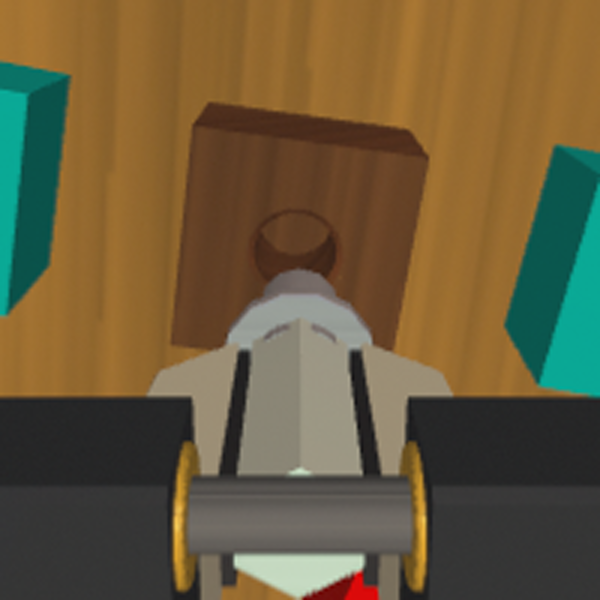

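```bash
python3 - <<'E'
from h import *
i=optics.camera_info('wrist')
f=lambda a,b: onz(i,[223+a/3-.33,120+b/3-.33],.05)
print('hole c by width',f(296,251),'d',np.linalg.norm(f(340,251)-f(252,251)),'top edge',f(296,209))
S=[f(193,125),f(428,158)];print('back corners',S,np.linalg.norm(S[0]-S[1]))
t=f(296,209);go([t[0],t[1]-.013,.13])
E
```

```text
hole c by width [ 0.55137149 -0.31265806  0.05      ] d 0.027374000323941702 top edge [ 0.55013542 -0.29918064  0.05      ]
back corners [array([ 0.51730163, -0.27626745,  0.05      ]), array([ 0.5882038 , -0.27970179,  0.05      ])] 0.07098529333579474
clock 16.38 pos [ 0.5527 -0.3103  0.1619] shift tool mm [-1.7 -2.7 31.9] w 20.0 F [ 0.  -0.5 -1.6]
tool y heading 5.36 tilt deg 0.04 zaxis [ 3.e-04  6.e-04 -1.e+00] j7 0.323
```

```bash
python3 -m creep '[{"translation":[-0.0024,-0.001,0.01],"rot":[0,0,0],"jaw":0.0},{"translation":[0,0,0.015],"rot":[0,0,0],"jaw":0.0},{"translation":[0,0,0.013],"rot":[0,0,0],"jaw":0.0},{"translation":[0,0,0.005],"rot":[0,0,0],"jaw":0.0},{"translation":[0,0,0.005],"rot":[0,0,0],"jaw":0.0},{"translation":[0,0,0.004],"rot":[0,0,0],"jaw":0.0},{"translation":[0,0,0],"rot":[0,0,0],"jaw":0.0}]' 30
python3 -m creep '[{"translation":[0,0,0.005],"rot":[0,0,0],"jaw":0.0},{"translation":[0,0,0.006],"rot":[0,0,0],"jaw":0.0},{"translation":[0,0,0.006],"rot":[0,0,0],"jaw":0.0},{"translation":[0,0,0.005],"rot":[0,0,0],"jaw":0.0},{"translation":[0,0,0],"rot":[0,0,0],"jaw":0.0},{"translation":[0,0,0],"rot":[0,0,0],"jaw":0.0}]' 30
```

```text
clock: 16.97
position: [0.5512, -0.3146, 0.1089]
ee_rot: [-2.117, -2.32, 0.0]
force: [-0.1, -0.0, -1.9]
width: 0.215
clock: 17.47
position: [0.5512, -0.3147, 0.0872]
ee_rot: [-2.118, -2.32, 0.0]
force: [-0.8, 0.8, -2.0]
width: 0.216
```

```bash
python3 -m creep '[{"translation":[0.0018,0,0.002],"rot":[0,0,0],"jaw":0.0},{"translation":[0,0,0.002],"rot":[0,0,0],"jaw":0.0},{"translation":[0,0,0.001],"rot":[0,0,0],"jaw":0.0},{"translation":[0,0,0],"rot":[0,0,0],"jaw":0.0},{"translation":[0,0,0],"rot":[0,0,0],"jaw":0.0}]' 30
python3 -m creep '[{"translation":[0,0,0.001],"rot":[0,0,0],"jaw":0.0},{"translation":[0,0,0.0],"rot":[0,0,0],"jaw":0.0},{"translation":[0,0,0],"rot":[0,0,0],"jaw":0.0}]' 30
```

```text
clock: 17.88
position: [0.5512, -0.313, 0.0827]
ee_rot: [2.118, 2.32, -0.0]
force: [0.1, 0.1, -2.6]
width: 0.218
clock: 18.13
position: [0.5513, -0.3131, 0.0816]
ee_rot: [2.118, 2.32, -0.0]
force: [-0.1, 0.7, -2.4]
width: 0.215
```

```bash
python3 -m creep '[{"translation":[0,0,0.001],"rot":[0,0,0],"jaw":0.0},{"translation":[0,0,0.0],"rot":[0,0,0],"jaw":0.0},{"translation":[0,0,0],"rot":[0,0,0],"jaw":0.0}]' 30
python3 -m creep '[{"translation":[0,0,0.0005],"rot":[0,0,0],"jaw":0.0},{"translation":[0,0,0.0],"rot":[0,0,0],"jaw":0.0},{"translation":[0,0,0],"rot":[0,0,0],"jaw":0.0}]' 30
```

```text
clock: 18.38
position: [0.5512, -0.313, 0.0806]
ee_rot: [-2.118, -2.32, 0.0]
force: [0.6, 0.4, -2.3]
width: 0.214
clock: 18.63
position: [0.5513, -0.313, 0.0803]
ee_rot: [2.118, 2.32, 0.0]
force: [-0.9, 0.1, 0.3]
width: 0.218
```

Collar is touching (force up about 2.5 N). Release, raise and check.

```bash
python3 -m creep '[{"translation":[0,0,0],"rot":[0,0,0],"jaw":0.023},{"translation":[0,0,0],"rot":[0,0,0],"jaw":0.03},{"translation":[0,0,0],"rot":[0,0,0],"jaw":0.05},{"translation":[0,0,0],"rot":[0,0,0],"jaw":0.07},{"translation":[0,0,0],"rot":[0,0,0],"jaw":0.0918},{"translation":[0,0,0],"rot":[0,0,0],"jaw":0.0918},{"translation":[0,0,-0.02],"rot":[0,0,0],"jaw":0.0918},{"translation":[0,0,-0.03],"rot":[0,0,0],"jaw":0.0918},{"translation":[0,0,-0.04],"rot":[0,0,0],"jaw":0.0918},{"translation":[0,0,0],"rot":[0,0,0],"jaw":0.0918},{"translation":[0,0,0],"rot":[0,0,0],"jaw":0.0918}]' 30
python3 - <<'E'
from h import *
import cv2
go([0.5164,-0.0057,0.17],3)
im=optics.get_image('wrist'); save('w15',im)
E
```

```text
clock: 19.55
position: [0.5529, -0.3135, 0.1729]
ee_rot: [2.115, 2.316, 0.002]
force: [0.5, 0.9, 0.1]
width: 0.929
clock 19.55 pos [ 0.5529 -0.3135  0.1729] shift tool mm [309.9  -8.4   2. ] w 85.3 F [0.5 0.9 0.1]
tool y heading 5.2 tilt deg 0.31 zaxis [ 0.0048 -0.0024 -1.    ] j7 0.328
world turn -2.2 -> tool z turn 2.2
```

View pics/w15.png

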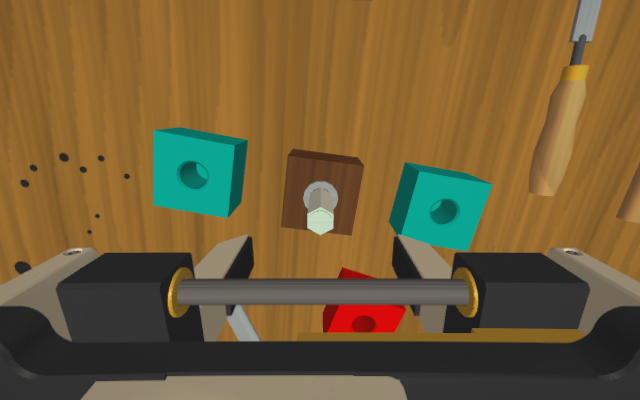

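```bash
python3 -m creep '[{"translation":[0.02,0,0],"rot":[0,0,0],"jaw":0.0918},{"translation":[0.035,0,0],"rot":[0,0,0],"jaw":0.0918},{"translation":[0.035,0,0],"rot":[0,0,0],"jaw":0.0918},{"translation":[0.035,0,0],"rot":[0,0,0],"jaw":0.0918},{"translation":[0.035,-0.002,0],"rot":[0,0,0],"jaw":0.0918},{"translation":[0.035,-0.002,0],"rot":[0,0,0],"jaw":0.0918},{"translation":[0.035,-0.002,0],"rot":[0,0,0],"jaw":0.0918},{"translation":[0.02,-0.002,0],"rot":[0,0,0],"jaw":0.0918},{"translation":[0.01,0,0],"rot":[0,0,0],"jaw":0.0918},{"translation":[0,0,0],"rot":[0,0,0],"jaw":0.0918},{"translation":[0,0,0],"rot":[0,0,0],"jaw":0.0918},{"translation":[0,0,0],"rot":[0,0,0],"jaw":0.0918}]' 30
python3 - <<'E'
from h import *
import cv2
go([0.517,-0.0055,0.12],4)
i=optics.camera_info('wrist');im=optics.get_image('wrist'); save('w16',im)
go([0.517,-0.0055,0.12],4)
cv2.imwrite("pics/w16c.png",cv2.resize(im[80:280,203:443,::-1],None,fx=3,fy=3,interpolation=cv2.INTER_CUBIC))
E
```

```text
clock: 20.6
position: [0.5198, -0.057, 0.1696]
ee_rot: [2.121, 2.317, -0.002]
force: [-0.3, -0.3, 0.1]
width: 1.002
clock 20.6 pos [ 0.5198 -0.057   0.1696] shift tool mm [51.5  1.8 49.6] w 92.0 F [-0.3 -0.3  0.1]
tool y heading 5.07 tilt deg 0.07 zaxis [-7.e-04 -9.e-04 -1.e+00] j7 -0.112
world turn -1.07 -> tool z turn 1.07
clock 20.65 pos [ 0.5198 -0.057   0.1697] shift tool mm [51.6  1.7 49.7] w 91.8 F [ 0.5 -0.6 -0.2]
tool y heading 5.05 tilt deg 0.05 zaxis [-6.e-04 -8.e-04 -1.e+00] j7 -0.113
world turn -1.05 -> tool z turn 1.05
```

View pics/w16c.png

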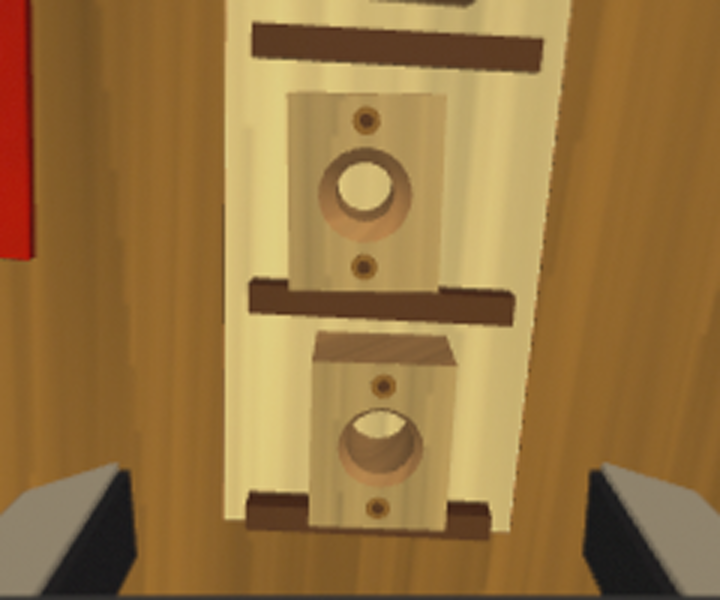

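```bash
python3 - <<'E'
from h import *
i=optics.camera_info('wrist')
f=lambda a,b: onz(i,[203+a/3-.33,80+b/3-.33],.054)
b=f(365,194); A,B=f(367,121),f(364,267); print(b,(A+B)/2,np.linalg.norm(A-B)); h=A-B;print(np.degrees(np.arctan2(h[1],h[0])))
print('edges mid',(f(289,195)+f(443,195))/2,np.linalg.norm(f(289,195)-f(443,195)))
b=(A+B)/2
go([b[0],b[1],.12],4)
E
```

```text
[ 0.51638616 -0.00556932  0.054     ] [ 0.51657167 -0.00611209  0.054     ] 0.042677952987897706
93.92432550040702
edges mid [ 0.51670612 -0.0058415   0.054     ] 0.045609472158785094
clock 20.65 pos [ 0.5198 -0.057   0.1697] shift tool mm [51.   1.3 49.7] w 91.8 F [ 0.5 -0.6 -0.2]
tool y heading 5.05 tilt deg 0.05 zaxis [-6.e-04 -8.e-04 -1.e+00] j7 -0.113
world turn -1.05 -> tool z turn 1.05
```

```bash
python3 -m creep '[{"translation":[0.012,0.0013,0],"rot":[0,0,0],"jaw":0.0918},{"translation":[0.02,0,0.005],"rot":[0,0,0],"jaw":0.0918},{"translation":[0.0184,0,0.015],"rot":[0,0,1.0],"jaw":0.0918},{"translation":[0,0,0.025],"rot":[0,0,0],"jaw":0.0918},{"translation":[0,0,0.025],"rot":[0,0,0],"jaw":0.0918},{"translation":[0,0,0.02],"rot":[0,0,0],"jaw":0.0918},{"translation":[0,0,0],"rot":[0,0,0],"jaw":0.0918},{"translation":[0,0,0],"rot":[0,0,0],"jaw":0.0918}]' 30
python3 - <<'E'
from h import *
import cv2
go([0.5165,-0.0058,0.038],4)
i=optics.camera_info('wrist');im=optics.get_image('wrist'); save('w17',im)
E
```

```text
clock: 21.32
position: [0.5159, -0.0045, 0.0796]
ee_rot: [-2.138, -2.3, 0.002]
force: [0.2, 0.3, 0.8]
width: 1.003
clock 21.32 pos [ 0.5159 -0.0045  0.0796] shift tool mm [-1.4  0.6 41.6] w 92.1 F [0.2 0.3 0.8]
tool y heading 4.18 tilt deg 0.13 zaxis [-2.3e-03  1.0e-04 -1.0e+00] j7 -0.311
world turn -0.18 -> tool z turn 0.18
```

View pics/w17.png

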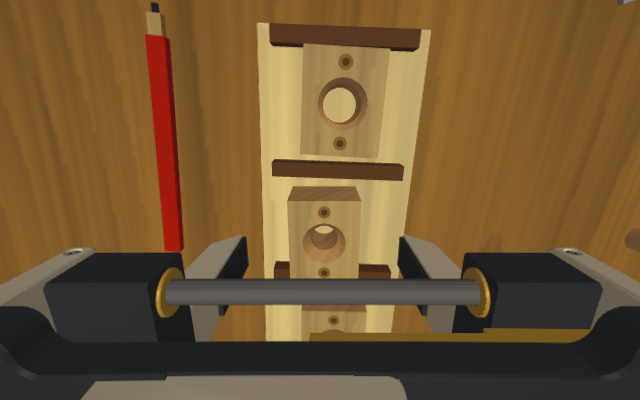

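```bash
python3 - <<'E'
from h import *
i=optics.camera_info('wrist')
print(onz(i,(182,249),.0),onz(i,(165,251),.008))
E
python3 -m creep '[{"translation":[-0.001,0.0004,0],"rot":[0,0,0],"jaw":0.08},{"translation":[0,0,0],"rot":[0,0,0],"jaw":0.07},{"translation":[0,0,0.012],"rot":[0,0,0],"jaw":0.07},{"translation":[0,0,0.012],"rot":[0,0,0],"jaw":0.07},{"translation":[0,0,0.01],"rot":[0,0,0],"jaw":0.07},{"translation":[0,0,0.007],"rot":[0,0,0],"jaw":0.07},{"translation":[0,0,0],"rot":[0,0,0],"jaw":0.07},{"translation":[0,0,0],"rot":[0,0,0],"jaw":0.07}]' 20
python3 - <<'E'
from h import *
go([0.5165,-0.0058,0.038],4)
E
```

```text
[ 0.39846967 -0.04625837  0.        ] [ 0.3884237  -0.04467621  0.008     ]
clock: 22.03
position: [0.5169, -0.0054, 0.0392]
ee_rot: [-2.138, -2.301, 0.0]
force: [1.4, -0.3, 0.2]
width: 0.761
clock 22.03 pos [ 0.5169 -0.0054  0.0392] shift tool mm [-0.4 -0.4  1.2] w 69.9 F [ 1.4 -0.3  0.2]
tool y heading 4.21 tilt deg 0.02 zaxis [-3.e-04 -0.e+00 -1.e+00] j7 -0.35
world turn -0.21 -> tool z turn 0.21
```

```bash
python3 -m creep '[{"translation":[0,0,0.001],"rot":[0,0,0],"jaw":0.055},{"translation":[0,0,0],"rot":[0,0,0],"jaw":0.045},{"translation":[0,0,0],"rot":[0,0,0],"jaw":0.03},{"translation":[0,0,0],"rot":[0,0,0],"jaw":0.03},{"translation":[0,0,0],"rot":[0,0,0],"jaw":0.03},{"translation":[0,0,0],"rot":[0,0,0],"jaw":0.03}]' 25
python3 -m creep '[{"translation":[0,0,-0.005],"rot":[0,0,0],"jaw":0.03},{"translation":[0,0,-0.01],"rot":[0,0,0],"jaw":0.03},{"translation":[0,0,-0.02],"rot":[0,0,0],"jaw":0.03},{"translation":[0,0,-0.03],"rot":[0,0,0],"jaw":0.03},{"translation":[0,0,-0.03],"rot":[0,0,0],"jaw":0.03},{"translation":[0,0,0],"rot":[0,0,0],"jaw":0.03},{"translation":[0,0,0],"rot":[0,0,0],"jaw":0.03},{"translation":[0,0,0],"rot":[0,0,0],"jaw":0.03}]' 25
python3 - <<'E'
from h import *
go([0.485,0.322,0.14],0)
i=optics.camera_info('wrist');im=optics.get_image('wrist'); save('w18',im)
it=optics.camera_info('top');save('top1',optics.get_image('top'))
for d in optics.pinpoint('top','rework_box')[:2]: print(round(d['score'],2),d['location'],onz(it,d['location'],0))
E
```

```text
clock: 22.53
position: [0.5171, -0.0055, 0.0384]
ee_rot: [2.138, 2.301, 0.0]
force: [-0.8, -0.4, 3.9]
width: 0.497
clock: 23.2
position: [0.5166, -0.0057, 0.1333]
ee_rot: [2.138, 2.301, -0.0]
force: [0.1, -0.1, -1.1]
width: 0.499
clock 23.2 pos [ 0.5166 -0.0057  0.1333] shift tool mm [329.1  -7.6  -6.8] w 45.8 F [ 0.1 -0.1 -1.1]
tool y heading 4.19 tilt deg 0.02 zaxis [ 2.e-04 -3.e-04 -1.e+00] j7 -0.262
world turn -4.19 -> tool z turn 4.19
0.85 [240.2, 224.7] [0.48810433 0.31082013 0.        ]
```

View pics/w18.png

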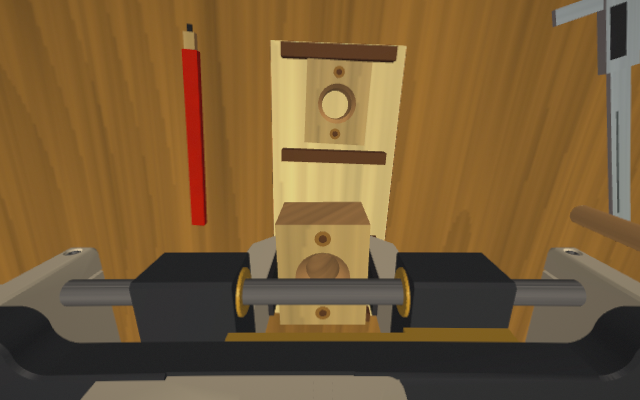

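View pics/top1.png

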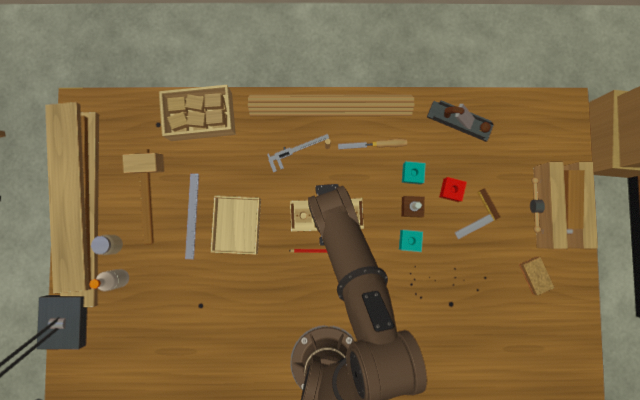

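```bash
python3 -m creep '[{"translation":[0.02,0,-0.005],"rot":[0,0,0],"jaw":0.03},{"translation":[0.035,0,0],"rot":[0,0,0],"jaw":0.03},{"translation":[0.035,0,0],"rot":[0,0,0],"jaw":0.03},{"translation":[0.035,0,0],"rot":[0,0,0],"jaw":0.03},{"translation":[0.035,0,0],"rot":[0,0,0],"jaw":0.03},{"translation":[0.035,0,0],"rot":[0,0,0],"jaw":0.03},{"translation":[0.02,0,0],"rot":[0,0,0],"jaw":0.03},{"translation":[0,0,0],"rot":[0,0,0],"jaw":0.03},{"translation":[0,0,0],"rot":[0,0,0],"jaw":0.03},{"translation":[0,0,0],"rot":[0,0,0],"jaw":0.03}]' 25
python3 - <<'E'
from h import *
i=optics.camera_info('wrist');im=optics.get_image('wrist'); save('w19',im)
go([0.485,0.322,0.14],0)
it=optics.camera_info('top'); print(np.array([onz(it,p,.05) for p in [(213,197),(260,197),(258,253),(212,252)]]))
for d in optics.pinpoint('wrist','rework_box')[:2]: print(round(d['score'],2),d['location'],onz(i,d['location'],0))
E
```

```text
clock: 24.18
position: [0.5008, 0.2078, 0.1372]
ee_rot: [-2.139, -2.301, 0.003]
force: [-0.5, -0.7, -0.3]
width: 0.501
clock 24.23 pos [0.501  0.2073 0.1374] shift tool mm [115.5  -7.8  -2.8] w 45.8 F [ 0.3  0.2 -1. ]
tool y heading 4.12 tilt deg 0.11 zaxis [-0.0012 -0.0015 -1.    ] j7 -0.679
world turn -4.12 -> tool z turn 4.12
[[0.5852571  0.39925474 0.05      ]
 [0.58469222 0.23318054 0.05      ]
 [0.38804801 0.23871428 0.05      ]
 [0.39216549 0.39959873 0.05      ]]
0.9 [318.1, 69.9] [0.48796048 0.32152675 0.        ]
```

View pics/w19.png

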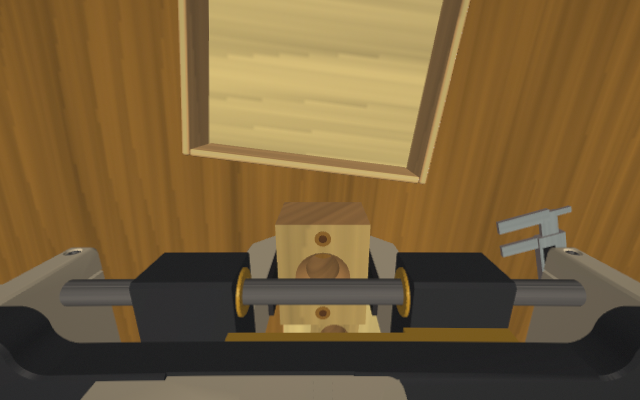

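```bash
python3 - <<'E'
from h import *
i=optics.camera_info('wrist')
a,b=onz(i,(184,153),.05),onz(i,(424,182),.05); print(a,b,np.linalg.norm(a-b)); d=(b-a)/np.linalg.norm(b-a); n=np.array([-d[1],d[0],0]); c=(a+b)/2+n*.08; print('centre',c,np.degrees(np.arctan2(d[1],d[0])))
go([c[0],c[1],.10],-2)
E
```

```text
[0.38729505 0.24697164 0.05      ] [0.58223816 0.23701644 0.05      ] 0.19519713880466158
centre [0.48884667 0.32188993 0.05      ] -2.923395766917519
clock 24.28 pos [0.5012 0.2072 0.1375] shift tool mm [115.4  -4.1  37.4] w 46.0 F [-0.   0.1 -0.3]
tool y heading 4.09 tilt deg 0.09 zaxis [-9.0e-04 -1.3e-03 -1.0e+00] j7 -0.679
world turn -6.09 -> tool z turn 6.09
```

```bash
python3 -m creep '[{"translation":[0.02,-0.001,0],"rot":[0,0,0],"jaw":0.03},{"translation":[0.03,-0.001,0],"rot":[0,0,0],"jaw":0.03},{"translation":[0.035,-0.001,0],"rot":[0,0,0],"jaw":0.03},{"translation":[0.02,-0.001,0],"rot":[0,0,0],"jaw":0.03},{"translation":[0.01,0,0],"rot":[0,0,3],"jaw":0.03},{"translation":[0,0,0.01],"rot":[0,0,3],"jaw":0.03},{"translation":[0,0,0.02],"rot":[0,0,0],"jaw":0.03},{"translation":[0,0,0],"rot":[0,0,0],"jaw":0.03},{"translation":[0,0,0],"rot":[0,0,0],"jaw":0.03},{"translation":[0,0,0],"rot":[0,0,0],"jaw":0.03}]' 25
python3 - <<'E'
from h import *
i=optics.camera_info('wrist');im=optics.get_image('wrist'); save('w20',im)
go([0.489,0.320,0.0264],-2)
E
```

```text
clock: 25.12
position: [0.4892, 0.3226, 0.1086]
ee_rot: [2.257, 2.185, -0.0]
force: [0.7, 0.3, -0.6]
width: 0.496
clock 25.17 pos [0.4894 0.323  0.109 ] shift tool mm [-3.  -0.3 82.6] w 45.5 F [-0.5  0.5 -1.5]
tool y heading -1.84 tilt deg 0.05 zaxis [ 7.e-04  4.e-04 -1.e+00] j7 -0.978
world turn -0.16 -> tool z turn 0.16
```

View pics/w20.png

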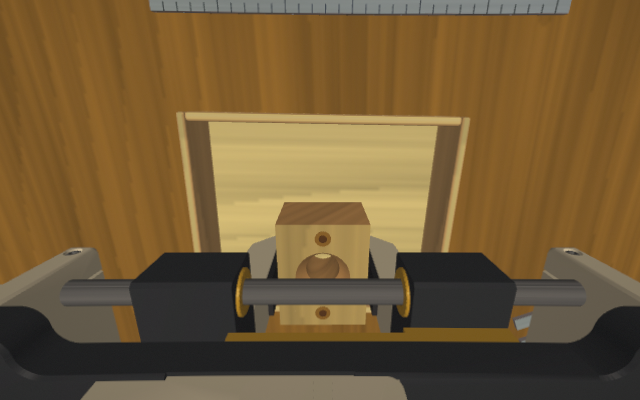

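```bash
python3 - <<'E'
from h import *
i=optics.camera_info('wrist')
print(onz(i,(179,113),.05),onz(i,(468,119),.05))
E
python3 -m creep '[{"translation":[-0.003,0,0.01],"rot":[0,0,0],"jaw":0.03},{"translation":[0,0,0.018],"rot":[0,0,0],"jaw":0.03},{"translation":[0,0,0.018],"rot":[0,0,0],"jaw":0.03},{"translation":[0,0,0.014],"rot":[0,0,0],"jaw":0.03},{"translation":[0,0,0.01],"rot":[0,0,0],"jaw":0.03},{"translation":[0,0,0.005],"rot":[0,0,0],"jaw":0.03},{"translation":[0,0,0.002],"rot":[0,0,0],"jaw":0.03},{"translation":[0,0,0],"rot":[0,0,0],"jaw":0.03},{"translation":[0,0,0],"rot":[0,0,0],"jaw":0.03},{"translation":[0,0,0],"rot":[0,0,0],"jaw":0.03}]' 25
```

```text
[0.3957513  0.40466516 0.05      ] [0.58939431 0.39439876 0.05      ]
clock: 26.0
position: [0.4891, 0.3208, 0.0319]
ee_rot: [2.256, 2.186, 0.002]
force: [-0.4, -0.4, -0.7]
width: 0.498
```

```bash
python3 -m creep '[{"translation":[0,0,0.002],"rot":[0,0,0],"jaw":0.03},{"translation":[0,0,0.002],"rot":[0,0,0],"jaw":0.03},{"translation":[0,0,0],"rot":[0,0,0],"jaw":0.03},{"translation":[0,0,0],"rot":[0,0,0],"jaw":0.03}]' 25
python3 -m creep '[{"translation":[0,0,0.001],"rot":[0,0,0],"jaw":0.03},{"translation":[0,0,0],"rot":[0,0,0],"jaw":0.03},{"translation":[0,0,0],"rot":[0,0,0],"jaw":0.03}]' 25
python3 -m creep '[{"translation":[0,0,0.0007],"rot":[0,0,0],"jaw":0.03},{"translation":[0,0,0],"rot":[0,0,0],"jaw":0.03},{"translation":[0,0,0],"rot":[0,0,0],"jaw":0.03}]' 25
```

```text
clock: 26.33
position: [0.4885, 0.3202, 0.027]
ee_rot: [2.256, 2.186, -0.0]
force: [0.2, 0.5, -0.5]
width: 0.502
clock: 26.58
position: [0.4887, 0.3205, 0.0264]
ee_rot: [2.256, 2.186, 0.0]
force: [-1.4, -1.6, 4.5]
width: 0.503
clock: 26.83
position: [0.4887, 0.3204, 0.0264]
ee_rot: [2.256, 2.186, 0.001]
force: [-2.6, -2.9, 14.1]
width: 0.497
```

On the floor (15 N). Ease off, release gently and raise.

```bash
python3 -m creep '[{"translation":[0,0,-0.0008],"rot":[0,0,0],"jaw":0.03},{"translation":[0,0,0],"rot":[0,0,0],"jaw":0.03},{"translation":[0,0,0],"rot":[0,0,0],"jaw":0.05},{"translation":[0,0,0],"rot":[0,0,0],"jaw":0.056},{"translation":[0,0,0],"rot":[0,0,0],"jaw":0.065},{"translation":[0,0,0],"rot":[0,0,0],"jaw":0.075},{"translation":[0,0,0],"rot":[0,0,0],"jaw":0.075},{"translation":[0,0,-0.015],"rot":[0,0,0],"jaw":0.075},{"translation":[0,0,-0.03],"rot":[0,0,0],"jaw":0.075},{"translation":[0,0,-0.035],"rot":[0,0,0],"jaw":0.075},{"translation":[0,0,-0.035],"rot":[0,0,0],"jaw":0.075}]' 20
python3 -m creep '[{"translation":[-0.03,0,-0.035],"rot":[0,0,0],"jaw":0.075},{"translation":[-0.03,0,-0.02],"rot":[0,0,0],"jaw":0.075},{"translation":[-0.02,0,0],"rot":[0,0,0],"jaw":0.075},{"translation":[0,0,0],"rot":[0,0,0],"jaw":0.075},{"translation":[0,0,0],"rot":[0,0,0],"jaw":0.075},{"translation":[0,0,0],"rot":[0,0,0],"jaw":0.075}]' 20
python3 - <<'E'
from h import *
go([0.489,0.320,0.0264],-2)
for n in ('wrist','scene','top'): save('f_'+n,optics.get_image(n))
i=optics.camera_info('wrist')
for c in ('wrist','scene','top'):
    for d in optics.pinpoint(c,'block_b')[:3]: print(c,round(d['score'],2),d['location'],onz(optics.camera_info(c),d['location'],.006))
E
python3 - <<'E'
import cv2
cv2.imwrite("pics/f_sc.png",cv2.resize(cv2.imread("pics/f_scene.png")[100:280,160:520],None,fx=2.2,fy=2.2,interpolation=cv2.INTER_CUBIC))
E
```

```text
clock: 27.75
position: [0.488, 0.32, 0.142]
ee_rot: [-2.255, -2.186, 0.003]
force: [1.5, 0.1, 0.5]
width: 0.817
clock: 28.25
position: [0.4859, 0.2438, 0.1926]
ee_rot: [-2.255, -2.186, -0.0]
force: [-1.0, -0.8, 0.3]
width: 0.815
clock 28.25 pos [0.4859 0.2438 0.1926] shift tool mm [ 76.2   0.7 166.3] w 74.9 F [-1.  -0.8  0.3]
tool y heading -1.78 tilt deg 0.03 zaxis [-3.e-04  4.e-04 -1.e+00] j7 -0.802
world turn -0.22 -> tool z turn 0.22
wrist 0.76 [321.4, 113.8] [0.48636486 0.32088174 0.006     ]
wrist 0.65 [353.3, 304.0] [0.52168908 0.07329795 0.006     ]
scene 0.96 [432.5, 225.0] [0.48783862 0.32501327 0.006     ]
scene 0.94 [346.1, 192.5] [0.51125273 0.07536306 0.006     ]
scene 0.84 [291.4, 175.8] [ 0.54092782 -0.09164209  0.006     ]
top 0.54 [350.0, 209.9] [ 0.54010963 -0.08830141  0.006     ]
```

View pics/f_wrist.png

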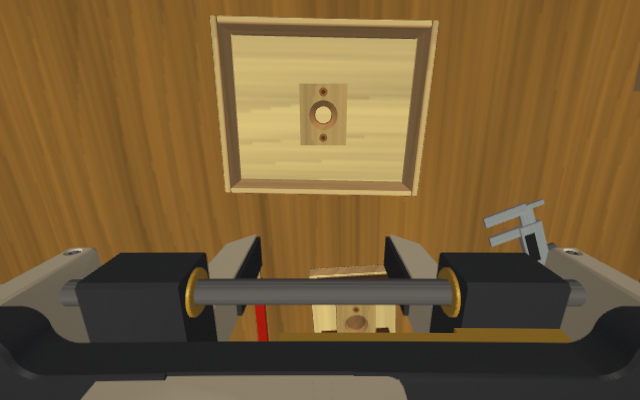

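View pics/f_sc.png

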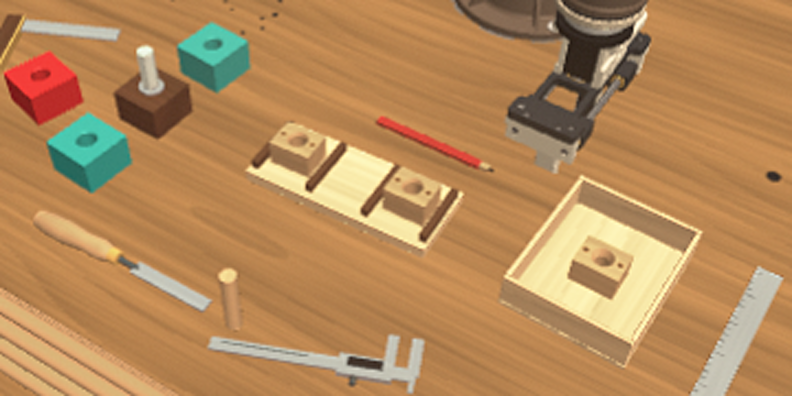

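The block lies flat in the middle of the box (wrist (323,115)). The gauge stands in the brown stand, both fitting blocks are in place, and nothing around them has moved. Handing in.

```bash
python3 - <<'E'
from cell import arm
print(arm.sign_off())
E
```

```text
the job is handed in; nothing more can be done
None
```

I tried the gauge in all three bores, starting from the stand. The near block and the far block took it to within about 2–3 mm of the collar (31–32 mm deep) with no resistance. I did not seat the collar on either of them. The middle block stopped it about 11 mm down and was pressed with only about 12 N. I put the gauge back in its stand until the collar touched, then let go. The middle block went onto the rework box floor with about 15 N of contact before release.

**Last checks:** the wrist and scene pictures show:
- the refused block flat near the box centre, about (0.487, 0.321)
- the gauge upright in the dark stand
- the two fitting blocks in their places
- the chisel, caliper, rule, pencil and dowel where they were, judged by eye in the pictures only
- the gripper clear of everything, at about 28.3 s of the 72 s allowed

**Disagreements:**
- The first two wrist measurements of the gauge differed by about 3 mm, probably because the arm was still settling. Later pictures taken at rest agreed to about 1 mm.
- In the last check, the network on the top camera found only the near block. The wrist and scene cameras agreed to about 4 mm on the block in the box.

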